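Walk the tub rack up to the stop rail and load it

ROBOT

A 7-joint arm with a two-finger parallel gripper is mounted at the origin on the work surface. World frame = base frame: x ahead of the robot, y to its left, z up, the work surface at z = 0. Lengths are in m, angles in rad, forces in N, time in s.
With the tool pointing down it reaches from about 0.4 to 0.9 m from the base axis. Payload 5.6 kg.
Tool frame: the origin (TCP) lies midway between the tips of the shut fingers; the grasp point (between the pads) lies 19 mm behind it; z points along the fingers, y is the direction in which the jaws open and shut (so a half turn about z gives the same grasp; the last joint's range is limited). The gripper opens to 92 mm and grips with 3 to 60 N. Pads are 20 mm wide; open, the fingers measure 128 mm over their backs; the gripper's body (75 mm by 189 mm) begins 69 mm behind the grasp point.
Start: joints at [-1.324, 0.468, -0.012, 1.603, 0.006, 1.071, -0.056], TCP at [0.186, 0.623, 0.215] pointing down, gripper open.
Joint ranges: [-2.53, 2.53], [-0.31, 2.02], [-1.57, 1.55], [0.28, 2.44], [-1.29, 4.43], [0.15, 1.84], [-2.92, 2.92]. Speed limits (rad/s): [2.57, 2.57, 3.14, 3.14, 3.14, 3.14, 3.14].

INTERFACE

Orientations are given as a 3x3 rotation matrix whose columns are the frame's x, y, z axes.
In Python, from station import state, read_camera, camera_params, sign_off gives the robot as it stands.
- The arm moves only by the shell command python3 -m creep 'ROWS' [OPENING] [FORCE]. ROWS is a JSON object of lists of equal length, an entry for each row: "slide": the shift along the tool's x, y, z in cm, a list of three; "twist": the turn, a rotation vector about the tool's x, y, z in degrees, a list of three. In form: {"slide": [[tx, ty, tz], ...], "twist": [[wx, wy, wz], ...]}. A call has 1 to 12 rows; each row is the pose to reach, as a shift and turn from the pose commanded when the call began, along the tool's axes at that moment; what a row does not reach only later rows make up. A row lasts 1/12 s, in which the tool goes at most 41.7 mm and 7.16 degrees, less where a joint would pass 70% of its speed; a pose out of reach is approached as far as the arm can. A call with a gripper value outside its range is refused whole. OPENING is the closure, from 0 (fully open) to 1 (shut), set as the call begins (- or left out, the last holds). The fingers move at their own pace and stop on an object; FORCE is the grip in N (left out, the last holds). Time passes only in rows, so rows that repeat a pose let the fingers close. It gives the time, the measured TCP pose, the force and the opening at its end, in the units of the state.
- state(): the state, without advancing time (a new reading comes with each control period).
- read_camera(name): name is "scene" or "top" or "wrist"; returns the picture (420x560x3 uint8, red, green, blue); there is no depth.
- camera_params(name): a dict with "intrinsics" (3x3 intrinsics, pixels), "k1" (the pictures are not rectified: a ray, as slopes to the right and down, at radius r is drawn at 1 + k1 r^2 times it, then the intrinsics apply), "rvec" (rotation vector, rad) and "tvec" (3), from world to camera coordinates, as OpenCV has them; the wrist camera has in their place "T_tool_cam" (4x4, takes a point from camera to tool coordinates, whose origin is the TCP and whose axes are the flange's). Camera axes: x right, y down, z forward; pixel columns grow to the right and rows downward; lengths in m; the calibration is good to about 2 mm. A picture is of the moment at which its call begins: read the wrist's pose just before it. camera_params takes no time and is no camera call.
- sign_off(): hands the job in, once; it reports no verdict.
The state is a dict: "t": time; "qpos": joint angles; "dq": joint speeds; "tau": joint torques, N m; "position": TCP position; "orientation": TCP orientation; "wrist_force": force on the tool from outside, world axes, zero at the start; "torque": the same for the moment, N m; "opening": finger opening in m.
Only numpy, scipy, OpenCV 4.12 (cv2) and the standard library are available. Lean on these libraries where they do the work, as an engineer would, in place of code of your own. Each camera call takes 0.05 s, during which the arm holds its last target. There are 200 camera calls.

TASK

Walk the heavy sloped rack forward until its front is flush against the stop rail along its whole width, by pushing its two heel blocks (the rear corners nearest the robot) a little at a time in turn; keep it empty meanwhile, never let it swing more than about 10 degrees out of square with the rail, and do not lean on its light plastic tray. Then load every white food tub from the bench, one to a lane: set it lid up and lengthwise on the open upper end of the tray, and slide it down under the clear cover until it rests against the back stop. Leave the tape dispenser and the marker pot where they stand.

Things in the scene. Friction and masses are not known exactly. Their poses are not given: they have to be found in the camera images.
- rail: Straight aluminium stop rail fixed to the bench on the far side of the rack, 440 mm long, 30 mm deep, 30 mm high. Origin: middle of the face towards the robot, at bench level. Its x axis is horizontal, square to that face and points away from the robot; y runs along the rail to the robot's left; z up. Its place and yaw vary.
- rack: Heavy loose grey rack, about 3.2 kg on smooth glides, flat on the bench, 60 to 90 mm short of the rail and up to 0.1 rad askew at the start. Base 270 mm deep (x), 290 wide (y), 36 high: front beam 40 mm deep and two runners 85 mm wide with a 120 mm gap between, whose rear ends are the heel blocks. Origin: bench level, mid width, 125 mm behind the front face, 145 mm ahead of the heel faces. x to the front, y left, z up.
- rack_front_left (a point): Left end (+y) of the rack base's front face, 18 mm above the bench. At x = 0 in the rail's frame it touches the rail.
- rack_front_right (a point): Right end (-y) of the rack base's front face, 18 mm above the bench.
- rack_heel_left (a point): Point to push on the left heel block: on its flat rear face, 110 mm left of the rack's middle, 18 mm above the bench. The face is 36 mm high and 85 mm wide (60 to 145 mm off the middle). It takes about 5 to 15 N to move; the rack then pivots about the region of the other heel and stays where left. The tray overhead (its upper end about 100 mm above the bench) begins 43 mm ahead of this face.
- rack_heel_right (a point): The same on the right heel block, 110 mm right of the rack's middle.
- tray: White plastic tray fixed on the rack, sloping 0.26 rad down away from the robot; not to be leaned on over 20 N. Origin: on its floor, mid width, at the face of the back stop (far, lower end; 98 mm ahead of and 45 mm above the rack's origin). x down the slope to the stop, y left, z off the floor. Inside: 205 mm long (x -205 to 0), 274 wide; stop 30 mm high. Tubs stay put on the slope and must be pushed.
- tray_cover (a point): Middle of the upper (robot-side) edge of the clear flat cover that bridges all lanes, on its top: x = -70 mm, z = 62 mm in the tray's frame. The cover reaches from there to the back stop; its underside is 58 mm above the tray floor. Upslope of it the tray is open above, with side lips 12 mm high.
- lane0 (a point): Foot of the back stop in the middle of lane 0 (lanes 0 to 3 from the robot's right to left), on the tray floor: x = 0, y = -103 mm in the tray's frame. Each lane is at least 64 mm clear, parted by ribs 10 mm high, 4 mm thick, from x = -88 to 0 mm; the floor above that is plain.
- lane1 (a point): Foot of the back stop in the middle of lane 1 (lanes 0 to 3 from the robot's right to left), on the tray floor: x = 0, y = -34 mm in the tray's frame. Each lane is at least 64 mm clear, parted by ribs 10 mm high, 4 mm thick, from x = -88 to 0 mm; the floor above that is plain.
- lane2 (a point): Foot of the back stop in the middle of lane 2 (lanes 0 to 3 from the robot's right to left), on the tray floor: x = 0, y = 34 mm in the tray's frame. Each lane is at least 64 mm clear, parted by ribs 10 mm high, 4 mm thick, from x = -88 to 0 mm; the floor above that is plain.
- lane3 (a point): Foot of the back stop in the middle of lane 3 (lanes 0 to 3 from the robot's right to left), on the tray floor: x = 0, y = 103 mm in the tray's frame. Each lane is at least 64 mm clear, parted by ribs 10 mm high, 4 mm thick, from x = -88 to 0 mm; the floor above that is plain.
- tub0: Rigid sealed white food tub with a pale yellow lid, a plain block 92 mm long (x), 56 mm wide (y), 44 mm high, 280 g. Origin: centre of its underside; z out of the lid. Lies lid up on the bench beside the rack at the start. Either end may lead. All tubs are alike; three or four are present. Home in the tray its origin is at x = -46 mm, z = 0 in the tray's frame.
- tub1: Rigid sealed white food tub with a pale yellow lid, a plain block 92 mm long (x), 56 mm wide (y), 44 mm high, 280 g. Origin: centre of its underside; z out of the lid. Lies lid up on the bench beside the rack at the start. Either end may lead. All tubs are alike; three or four are present. Home in the tray its origin is at x = -46 mm, z = 0 in the tray's frame.
- tub2: Rigid sealed white food tub with a pale yellow lid, a plain block 92 mm long (x), 56 mm wide (y), 44 mm high, 280 g. Origin: centre of its underside; z out of the lid. Lies lid up on the bench beside the rack at the start. Either end may lead. All tubs are alike; three or four are present. Home in the tray its origin is at x = -46 mm, z = 0 in the tray's frame.
- tub3: Rigid sealed white food tub with a pale yellow lid, a plain block 92 mm long (x), 56 mm wide (y), 44 mm high, 280 g. Origin: centre of its underside; z out of the lid. Lies lid up on the bench beside the rack at the start. Either end may lead. All tubs are alike; three or four are present. Home in the tray its origin is at x = -46 mm, z = 0 in the tray's frame.
- tape_dispenser: Bystander: orange tape dispenser with a green roll, 130 x 60 x 113 mm; origin under its centre. Leave alone.
- marker_pot: Bystander: steel pot with markers, 76 mm across, 145 mm tall overall; origin under its centre. Leave alone.

How it is judged:
By the outcome, as a careful person would: the job done as asked, in the order asked, and still so for the second after the job is handed in, with the robot touching nothing.
Of tub0, tub1, tub2, tub3 only 3 to 4 are there at a start; the rules pass over those that are not, and their reading is None.
At some moment in a run one of tub0, tub1, tub2, tub3 may be knocked a few centimetres aside while the robot is not near it.
It also fails if it takes over 210 s, if anything falls off the work surface, if the arm or the gripper's body presses on something with over 40 N, if the wrist force passes 120 N, or if a joint passes its speed limit or range.

## Working session

There is one attempt and no reset: what is moved stays moved. The work goes in short steps, Python scripts to look and compute and a shell command to move; the robot and the scene stay as the last step left them, time stands still between calls to the robot, and variables do not carry over. Pictures are saved under pics/ and viewed, about 12 in all and at most 16, crops included, and the job is handed in when it is done.

```bash
ls; mkdir -p pics
python3 - <<'E'
from station import *
import cv2,numpy as np
print(state())
for n in ["scene","top","wrist"]:
    im=read_camera(n); cv2.imwrite(f"pics/{n}0.png",im[:,:,::-1]); print(n,camera_params(n))
E
```

```text
pics
{'t': 0.0, 'qpos': array([-1.32400645,  0.46836078, -0.0115723 ,  1.60361502,  0.0060262 ,
        1.07137189, -0.05628791]), 'dq': array([-9.46707624e-04,  2.03690503e-03, -1.24626390e-03, -1.66816786e-04,
        4.10819159e-05,  1.66922993e-04, -4.50445881e-04]), 'tau': array([-5.22113060e-04, -5.20567882e+01, -1.31070046e-02, -2.43747067e+01,
       -5.68230520e-02,  1.72968011e-02,  1.57875479e-04]), 'position': array([0.18566743, 0.62232358, 0.21365453]), 'orientation': array([[-9.58284932e-01,  2.85814405e-01, -3.38649578e-04],
       [ 2.85814562e-01,  9.58283458e-01, -1.68804725e-03],
       [-1.57945933e-04, -1.71442123e-03, -9.99998518e-01]]), 'wrist_force': array([ 0.14365258, -0.16511328,  0.3851222 ]), 'torque': array([ 0.01104471,  0.03346414, -0.00281821]), 'opening': 0.09199641385825978}
scene {'intrinsics': array([[477.43660407,   0.        , 283.31876451],
       [  0.        , 477.43660407, 209.02730911],
       [  0.        ,   0.        ,   1.        ]]), 'k1': -0.1468048322357359, 'rvec': array([ 2.12279074,  1.42960632, -0.49225986]), 'tvec': array([-0.22
[... 206 characters left out ...]
]), 'k1': -0.05687490534455198, 'rvec': array([ 2.13506481, -2.16549955,  0.12216041]), 'tvec': array([0.02351594, 0.59565633, 1.3395496 ])}
wrist {'intrinsics': array([[375.93329898,   0.        , 279.62271887],
       [  0.        , 375.93329898, 203.00643311],
       [  0.        ,   0.        ,   1.        ]]), 'k1': 0.017072059978820567, 'T_tool_cam': array([[ 8.05142114e-05, -9.70275224e-01, -2.42004098e-01,
         6.84242993e-02],
       [ 9.99999289e-01, -2.09898516e-04,  1.17425071e-03,
        -1.47395989e-04],
       [-1.19014267e-03, -2.42004020e-01,  9.70274517e-01,
        -1.69437653e-01],
       [ 0.00000000e+00,  0.00000000e+00,  0.00000000e+00,
         1.00000000e+00]])}
```

Run:
```python
import cv2
a=cv2.imread('pics/top0.png');cv2.imwrite('pics/top0b.png',cv2.resize(a,(800,600),interpolation=cv2.INTER_CUBIC))
```

```text
(no output)
```

View pics/top0b.png

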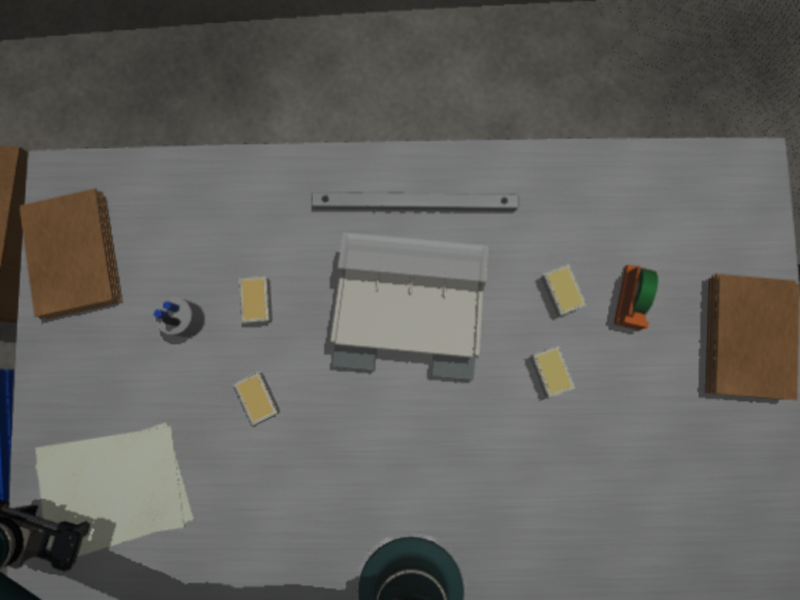

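View pics/scene0.png

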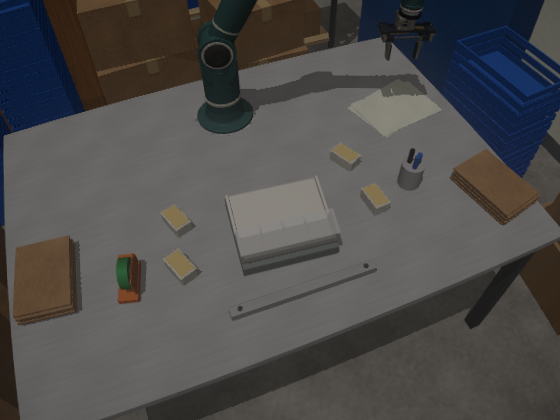

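```bash
cat > h.py <<'E'
from station import *
import cv2,numpy as np
from scipy.spatial.transform import Rotation as R
def cam(n,st=None):
    p=camera_params(n)
    if n=="wrist":
        st=st or state(); T=np.eye(4);T[:3,:3]=st['orientation'];T[:3,3]=st['position']
        M=np.linalg.inv(T@p['T_tool_cam']); 
    else:
        M=np.eye(4);M[:3,:3]=cv2.Rodrigues(p['rvec'])[0];M[:3,3]=p['tvec']
    return p['intrinsics'],np.array([p['k1'],0,0,0,0.]),M
def p2w(n,uv,z=0.,st=None):
    K,d,M=cam(n,st); uv=np.atleast_2d(uv).astype(float).reshape(-1,1,2)
    x=cv2.undistortPoints(uv,K,d).reshape(-1,2); r=np.c_[x,np.ones(len(x))]@M[:3,:3]
    c=-M[:3,:3].T@M[:3,3]; return c+r*((np.asarray(z)-c[2])/r[:,2])[:,None]
def w2p(n,X,st=None):
    K,d,M=cam(n,st); return cv2.projectPoints(np.atleast_2d(X).astype(float),M[:3,:3],M[:3,3],K,d)[0].reshape(-1,2)
def snap(name,out,box=None,s=1):
    im=read_camera(name)[:,:,::-1]; np.save('pics/'+out,im)
    return crop(im,out,box,s)
def crop(im,out,box=None,s=1,g=1.8):
    if box: im=im[box[1]:box[3],box[0]:box[2]]
    im=np.clip(im.astype(float)*g,0,255).astype(np.uint8)
    cv2.imwrite(f'pics/{out}.png',cv2.resize(im,None,fx=s,fy=s,interpolation=cv2.INTER_CUBIC))
def down(yaw): # tool z down, tool x at world yaw
    c,s=np.cos(yaw),np.sin(yaw); return np.array([[c,s,0],[s,-c,0],[0,0,-1.]])
def go(pos,O):
    """slide cm and twist deg from measured pose to pose"""
    st=state(); A=st['orientation']
    print('slide',np.round(A.T@(np.array(pos)-st['position'])*100,2),'twist',np.round(R.from_matrix(A.T@O).as_rotvec(degrees=True),1))
E
python3 - <<'E'
from h import *
im=cv2.imread('pics/top0.png'); crop(im,'rk0',(210,125,370,275),4)
crop(im,'tb0',(155,180,425,305),2.9)
E
```

```text
(no output)
```

View pics/rk0.png

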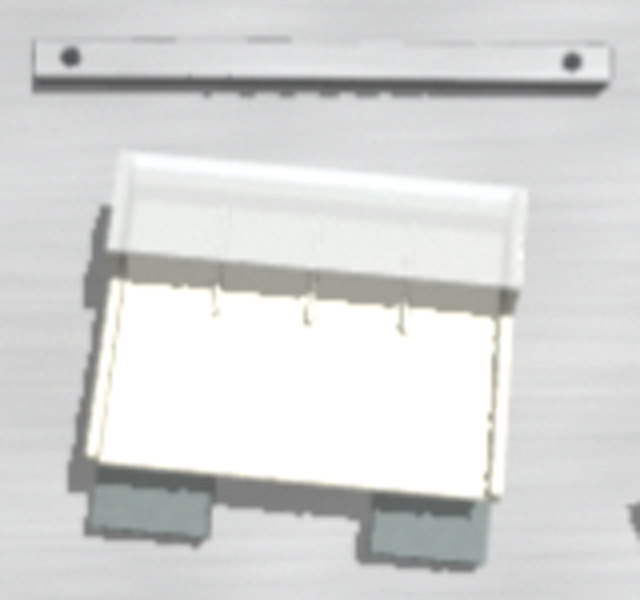

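View pics/tb0.png

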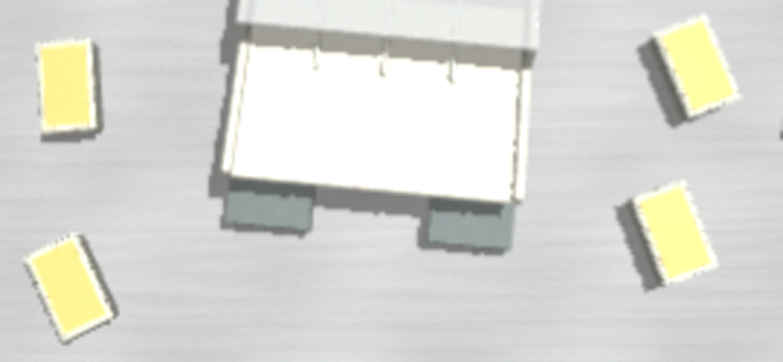

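Run:
```python
from h import *
f=lambda L:np.array(L)/4+np.array([210,125])-0.375
rail=p2w('top',f([(34,79),(607,84)]),.03); print(rail.round(4))
rl=rail[0]-rail[1]; print('rail yaw',np.arctan2(-rl[0],rl[1]),np.linalg.norm(rl))
h=p2w('top',f([(90,533),(205,542),(372,557),(485,567)]),.036); print(h.round(4)); d=h[0]-h[3]; print('rack yaw',np.arctan2(-d[0],d[1]),np.linalg.norm(d))
m=(h[0]+h[3])/2; yaw=np.arctan2(-d[0],d[1]); ux=np.array([np.cos(yaw),np.sin(yaw),0])
uy=np.array([-ux[1],ux[0],0])
print('mid heel',m,'front mid',m+.27*ux, 'L/R push',m+.11*uy,m-.11*uy)
g=lambda L:np.array(L)/2.9+np.array([155,180])-.33
T={'A':[(38,42),(92,40),(95,130),(42,133)],'B':[(26,260),(78,235),(113,317),(68,341)],'C':[(655,37),(706,17),(738,97),(688,118)],'D':[(634,200),(685,182),(717,265),(664,285)]}
for k,v in T.items():
    w=p2w('top',g(v),.044)
    e=(w[0]+w[1]-w[2]-w[3])/2
    print(k,w.mean(0).round(4),'yaw',np.degrees(np.arctan2(e[1],e[0])).round(1),np.linalg.norm(e).round(3),np.linalg.norm(w[0]-w[1]).round(3))
print(state()['position'])
```

```text
[[ 0.7968  0.1979  0.03  ]
 [ 0.7857 -0.2356  0.03  ]]
rail yaw -0.025536734102254842 0.4337251724136526
[[ 0.4537  0.1548  0.036 ]
 [ 0.446   0.0707  0.036 ]
 [ 0.4335 -0.0509  0.036 ]
 [ 0.4251 -0.133   0.036 ]]
rack yaw -0.09897199205559577 0.2891866847354222
mid heel [0.43936776 0.01090921 0.036     ] front mid [ 0.70804646 -0.01576962  0.036     ] L/R push [0.45023692 0.1203709  0.036     ] [ 0.42849861 -0.09855248  0.036     ]
A [0.5981 0.3152 0.044 ] yaw 3.0 0.093 0.056
B [0.3941 0.3081 0.044 ] yaw 26.0 0.09 0.058
C [ 0.6079 -0.3259  0.044 ] yaw 19.5 0.088 0.057
D [ 0.4409 -0.2968  0.044 ] yaw 18.3 0.089 0.055
[0.18568559 0.62242929 0.21386671]
```

Run:
```python
from h import *
go([.42,.33,.2],down(np.radians(174.3)))
go([.395,-.096,.2],down(np.radians(174.3)))
```

```text
slide [-30.81 -21.32   1.42] twist [ -0.1  -0.  -10.9]
slide [-40.59 -62.86   1.48] twist [ -0.1  -0.  -10.9]
```

```bash
python3 -m creep '{"slide":[[-30.8,-21.3,1.4],[-30.8,-21.3,1.4],[-30.8,-21.3,1.4],[-30.8,-21.3,1.4],[-30.8,-21.3,1.4],[-30.8,-21.3,1.4],[-30.8,-21.3,1.4],[-30.8,-21.3,1.4],[-30.8,-21.3,1.4],[-30.8,-21.3,1.4],[-30.8,-21.3,1.4],[-30.8,-21.3,1.4]],"twist":[[0,0,-10.9],[0,0,-10.9],[0,0,-10.9],[0,0,-10.9],[0,0,-10.9],[0,0,-10.9],[0,0,-10.9],[0,0,-10.9],[0,0,-10.9],[0,0,-10.9],[0,0,-10.9],[0,0,-10.9]]}' 1 20
python3 - <<'E'
from h import *
go([.395,-.096,.2],down(np.radians(174.3)))
E
```

```text
t: 1.15
position: [0.4197, 0.3311, 0.2005]
orientation: [[-0.995, 0.1, -0.0], [0.1, 0.995, 0.0], [0.001, 0.0, -1.0]]
wrist_force: [-0.5, 0.1, -0.8]
opening: 0.014
slide [-1.800e+00 -4.274e+01  4.000e-02] twist [ 0. -0. -0.]
```

```bash
python3 -m creep '{"slide":[[-1.8,-42.7,0],[-1.8,-42.7,0],[-1.8,-42.7,0],[-1.8,-42.7,0],[-1.8,-42.7,0],[-1.8,-42.7,0],[-1.8,-42.7,0],[-1.8,-42.7,0],[-1.8,-42.7,0],[-1.8,-42.7,0],[-1.8,-42.7,0],[-1.8,-42.7,0]],"twist":[[0,0,0],[0,0,0],[0,0,0],[0,0,0],[0,0,0],[0,0,0],[0,0,0],[0,0,0],[0,0,0],[0,0,0],[0,0,0],[0,0,0]]}'; python3 -m creep '{"slide":[[0,0,4],[0,0,8],[0,0,12],[0,0,12]],"twist":[[0,0,0],[0,0,0],[0,0,0],[0,0,0]]}';  python3 - <<'E'
from h import *
st=state();print(st['qpos'].round(2))
go([.395,-.096,.02],down(np.radians(174.3)))
crop(read_camera('wrist')[:,:,::-1],'w1',None,1)
E
```

```text
t: 2.15
position: [0.3956, -0.0974, 0.2009]
orientation: [[-0.995, 0.102, 0.001], [0.102, 0.995, -0.0], [-0.001, -0.0, -1.0]]
wrist_force: [-0.8, 0.0, 0.0]
opening: 0.0005
t: 2.48
position: [0.3902, -0.0928, 0.0741]
orientation: [[-0.995, 0.095, -0.016], [0.095, 0.995, 0.0], [0.016, -0.001, -1.0]]
wrist_force: [-1.5, 0.3, 0.2]
opening: 0.0005
[-0.19  0.31  0.38  2.3  -0.2   0.58  1.83]
slide [-0.59 -0.26  5.4 ] twist [-0.1 -0.9  0.3]
```

View pics/w1.png

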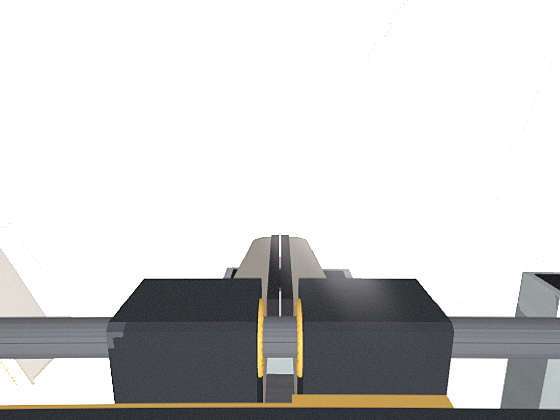

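```bash
python3 -m creep '{"slide":[[-0.4,0,2],[-0.8,0,4],[-0.9,0,5.6],[-0.9,0,5.6],[-0.9,0,5.6]],"twist":[[0,0,0],[0,0,0],[0,0,0],[0,0,0],[0,0,0]]}';  python3 - <<'E'
from h import *
st=state();print(st['qpos'].round(2),st['wrist_force'])
go([.405,-.096,.02],down(np.radians(174.3)))
E
```

```text
t: 2.95
position: [0.406, -0.0958, 0.0265]
orientation: [[-0.995, 0.098, 0.002], [0.098, 0.995, 0.001], [-0.002, 0.001, -1.0]]
wrist_force: [0.4, 0.1, 0.6]
opening: 0.0004
[-0.12  0.43  0.32  2.29 -0.3   0.45  1.92] [0.40241182 0.09311451 0.55723969]
slide [ 0.1  -0.03  0.65] twist [0.1 0.1 0.1]
```

```bash
python3 -m creep '{"slide":[[-0.3,0,0.3],[-0.6,0,0.5],[-0.9,0,0.5],[-1.2,0,0.5],[-1.5,0,0.5],[-1.8,0,0.5],[-2.1,0,0.5],[-2.4,0,0.5],[-2.7,0,0.5],[-3,0,0.5],[-3.3,0,0.5],[-3.3,0,0.5]],"twist":[[0,0,0],[0,0,0],[0,0,0],[0,0,0],[0,0,0],[0,0,0],[0,0,0],[0,0,0],[0,0,0],[0,0,0],[0,0,0],[0,0,0]]}';  python3 - <<'E'
from h import *
crop(read_camera('top')[:,:,::-1],'rk1',(210,125,370,275),4,1.6)
E
```

```text
t: 3.95
position: [0.4336, -0.1005, 0.0186]
orientation: [[-0.995, 0.101, -0.007], [0.101, 0.995, 0.001], [0.007, -0.0, -1.0]]
wrist_force: [-6.8, -1.6, 0.3]
opening: 0.0006
```

View pics/rk1.png

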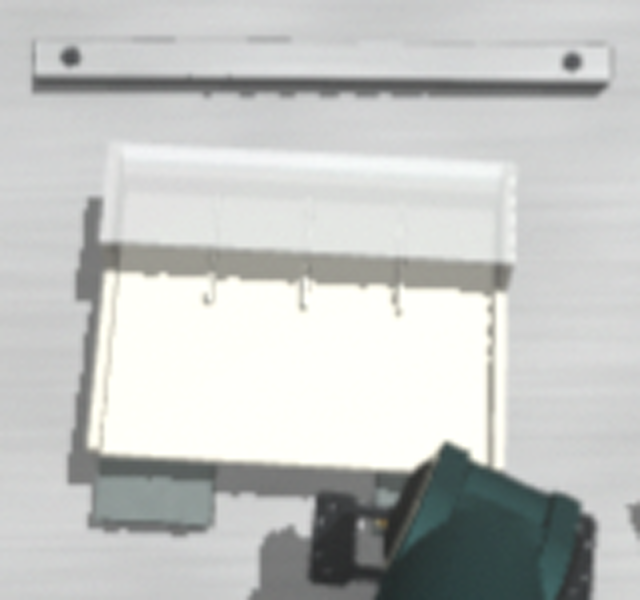

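```bash
python3 -m creep '{"slide":[[-0.3,0,0],[-0.6,0,0],[-0.9,0,0],[-1.2,0,0],[-1.5,0,0],[-1.8,0,0],[-2.1,0,0],[-2.4,0,0],[-2.4,0,0]],"twist":[[0,0,-0.5],[0,0,-1],[0,0,-1.5],[0,0,-2],[0,0,-2.5],[0,0,-3],[0,0,-3.5],[0,0,-4],[0,0,-4]]}'; python3 -m creep '{"slide":[[1,0,0],[2,0,0],[2,0,0]],"twist":[[0,0,0],[0,0,0],[0,0,0]]}'
python3 - <<'E'
from h import *
go([.42,.123,.02],down(np.radians(178.5)))
E
```

```text
t: 4.75
position: [0.4576, -0.1032, 0.0186]
orientation: [[-1.0, 0.031, -0.007], [0.031, 1.0, 0.0], [0.007, 0.0, -1.0]]
wrist_force: [-7.5, -2.5, -0.3]
opening: 0.0003
t: 5.0
position: [0.4389, -0.1017, 0.0195]
orientation: [[-1.0, 0.03, -0.002], [0.03, 1.0, 0.001], [0.002, 0.001, -1.0]]
wrist_force: [-0.9, 0.3, -1.0]
opening: 0.0004
slide [ 2.57 22.4  -0.03] twist [ 0.  -0.1 -0.2]
```

```bash
python3 -m creep '{"slide":[[2.4,0,0],[2.4,3.7,0],[2.4,7.5,0],[2.4,11.2,0],[2.4,15,0],[2.4,18.7,0],[2.4,22.4,0],[1.5,22.4,0],[0.8,22.4,0],[0.8,22.4,0]],"twist":[[0,0,0],[0,0,0],[0,0,0],[0,0,0],[0,0,0],[0,0,0],[0,0,0],[0,0,0],[0,0,0],[0,0,0]]}'; python3 -m creep '{"slide":[[-0.4,0,0],[-0.8,0,0],[-1.2,0,0],[-1.6,0,0],[-2,0,0],[-2.4,0,0],[-2.8,0,0],[-3.2,0,0],[-3.6,0,0],[-4,0,0],[-4.4,0,0],[-4.4,0,0]],"twist":[[0,0,0],[0,0,0],[0,0,0],[0,0,0],[0,0,0],[0,0,0],[0,0,0],[0,0,0],[0,0,0],[0,0,0],[0,0,0],[0,0,0]]}'
```

```text
t: 5.83
position: [0.4419, 0.1222, 0.02]
orientation: [[-1.0, 0.03, 0.003], [0.03, 1.0, 0.0], [-0.003, 0.0, -1.0]]
wrist_force: [1.2, -0.6, 0.5]
opening: 0.0004
t: 6.83
position: [0.4808, 0.1218, 0.0186]
orientation: [[-1.0, 0.029, -0.007], [0.029, 1.0, 0.0], [0.007, 0.0, -1.0]]
wrist_force: [-5.6, 2.7, 0.0]
opening: 0.0005
```

```bash
python3 -m creep '{"slide":[[2.5,0,0],[4,0,0],[4.5,-3.7,0],[4.5,-7.5,0],[4.5,-11.2,0],[4.5,-15,0],[4.5,-18.7,0],[4.5,-22.6,0],[3.5,-22.6,0],[3.5,-22.6,0]],"twist":[[0,0,0],[0,0,0],[0,0,0],[0,0,0],[0,0,0],[0,0,0],[0,0,0],[0,0,0],[0,0,0],[0,0,0]]}'; python3 -m creep '{"slide":[[-0.5,0,0],[-1,0,0],[-1.4,0,0],[-1.8,0,0],[-2.2,0,0],[-2.6,0,0],[-3,0,0],[-3.4,0,0],[-3.8,0,0],[-4.2,0,0],[-4.6,0,0],[-4.6,0,0]],"twist":[[0,0,0],[0,0,0],[0,0,0],[0,0,0],[0,0,0],[0,0,0],[0,0,0],[0,0,0],[0,0,0],[0,0,0],[0,0,0],[0,0,0]]}';  python3 - <<'E'
from h import *
crop(read_camera('top')[:,:,::-1],'rk2',(210,125,370,275),4,1.6)
E
```

```text
t: 7.67
position: [0.4438, -0.1071, 0.02]
orientation: [[-0.999, 0.036, 0.003], [0.036, 0.999, -0.001], [-0.003, -0.001, -1.0]]
wrist_force: [0.3, 0.9, 0.1]
opening: 0.0007
t: 8.67
position: [0.4849, -0.1056, 0.0185]
orientation: [[-1.0, 0.03, -0.007], [0.03, 1.0, 0.0], [0.007, 0.0, -1.0]]
wrist_force: [-4.6, -2.2, -0.6]
opening: 0.0003
```

View pics/rk2.png

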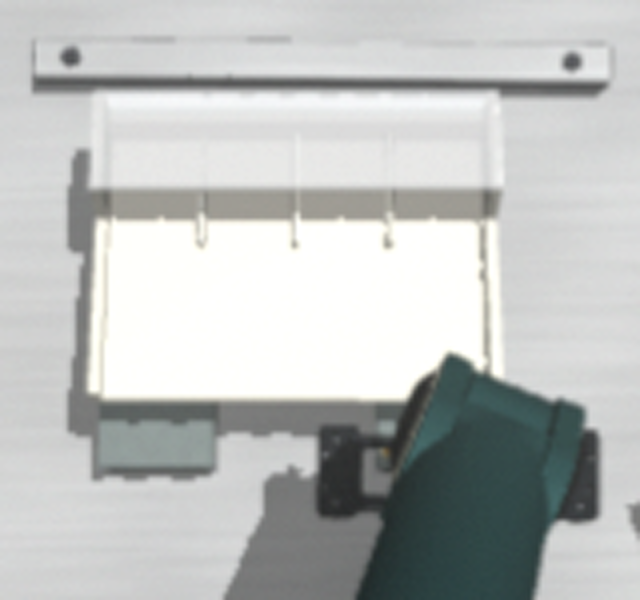

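```bash
python3 -m creep '{"slide":[[-0.3,0,0],[-0.6,0,0],[-0.9,0,0],[-1.2,0,0],[-1.2,0,0]],"twist":[[0,0,0],[0,0,0],[0,0,0],[0,0,0],[0,0,0]]}'; python3 -m creep '{"slide":[[2,0,0],[3,0,0],[3,3.7,0],[3,7.5,0],[3,11.2,0],[3,15,0],[3,18.7,0],[3,22,0],[2,22,0],[2,22,0]],"twist":[[0,0,0],[0,0,0],[0,0,0],[0,0,0],[0,0,0],[0,0,0],[0,0,0],[0,0,0],[0,0,0],[0,0,0]]}'
python3 - <<'E'
from h import *
f=lambda L:np.array(L)/4+np.array([210,125])-0.375
print(p2w('top',f([(98,473),(215,470)]),.036))
E
```

```text
t: 9.13
position: [0.4965, -0.1062, 0.0184]
orientation: [[-1.0, 0.03, -0.008], [0.03, 1.0, 0.0], [0.007, -0.0, -1.0]]
wrist_force: [-5.6, -2.1, -0.2]
opening: 0.0006
t: 9.97
position: [0.4882, 0.1178, 0.0199]
orientation: [[-1.0, 0.024, 0.003], [0.024, 1.0, 0.001], [-0.003, 0.001, -1.0]]
wrist_force: [-0.7, -1.1, 0.1]
opening: 0.0005
[[0.49742984 0.14883908 0.036     ]
 [0.49846934 0.06289943 0.036     ]]
```

```bash
python3 -m creep '{"slide":[[-0.3,0,0],[-0.6,0,0],[-0.9,0,0],[-1.2,0,0],[-1.5,0,0],[-1.8,0,0],[-2.1,0,0],[-2.4,0,0],[-2.4,0,0]],"twist":[[0,0,0],[0,0,0],[0,0,0],[0,0,0],[0,0,0],[0,0,0],[0,0,0],[0,0,0],[0,0,0]]}'; python3 -m creep '{"slide":[[2,0,0],[3,0,0],[3,-3.7,0],[3,-7.5,0],[3,-11.2,0],[3,-15,0],[3,-18.7,0],[3,-22,0],[2,-22,0],[2,-22,0]],"twist":[[0,0,0],[0,0,0],[0,0,0],[0,0,0],[0,0,0],[0,0,0],[0,0,0],[0,0,0],[0,0,0],[0,0,0]]}'; python3 -m creep '{"slide":[[-0.3,0,0],[-0.6,0,0],[-0.9,0,0],[-1.2,0,0],[-1.5,0,0],[-1.7,0,0],[-1.7,0,0]],"twist":[[0,0,0],[0,0,0],[0,0,0],[0,0,0],[0,0,0],[0,0,0],[0,0,0]]}'
```

```text
t: 10.72
position: [0.507, 0.1137, 0.0185]
orientation: [[-0.999, 0.031, -0.008], [0.031, 1.0, 0.0], [0.008, -0.0, -1.0]]
wrist_force: [-5.3, 2.6, 1.0]
opening: 0.0006
t: 11.55
position: [0.4854, -0.1086, 0.0201]
orientation: [[-0.999, 0.036, 0.003], [0.036, 0.999, -0.001], [-0.003, -0.001, -1.0]]
wrist_force: [0.6, 0.9, 0.3]
opening: 0.0008
t: 12.13
position: [0.5017, -0.1053, 0.0196]
orientation: [[-1.0, 0.029, 0.0], [0.029, 1.0, -0.0], [-0.0, -0.0, -1.0]]
wrist_force: [0.2, 0.4, -0.4]
opening: 0.0007
```

```bash
for i in 1 2 3; do python3 -m creep '{"slide":[[-0.2,0,0],[-0.4,0,0],[-0.4,0,0]],"twist":[[0,0,0],[0,0,0],[0,0,0]]}' | grep -E "pos|wrist"; done;  python3 - <<'E'
from h import *
crop(read_camera('top')[:,:,::-1],'rk3',(210,125,370,275),4,1.3)
E
```

```text
position: [0.5022, -0.1054, 0.0189]
wrist_force: [-4.8, -0.2, 3.0]
position: [0.505, -0.1063, 0.0185]
wrist_force: [-8.2, -0.6, 1.7]
position: [0.5081, -0.1068, 0.0184]
wrist_force: [-9.7, -1.9, 3.1]
```

View pics/rk3.png

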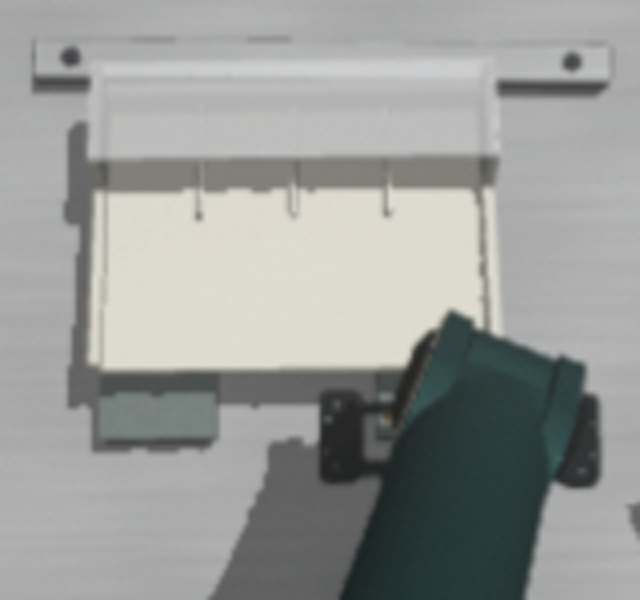

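```bash
for i in 1 2; do python3 -m creep '{"slide":[[-0.2,0,0],[-0.4,0,0],[-0.4,0,0]],"twist":[[0,0,0],[0,0,0],[0,0,0]]}' | grep -E "pos|wrist"; done; python3 -m creep '{"slide":[[2,0,0],[3,0,0],[3,3.7,0],[3,7.5,0],[3,11.2,0],[3,15,0],[3,18.7,0],[3,22,0],[1.5,22,0],[1.5,22,0]],"twist":[[0,0,0],[0,0,0],[0,0,0],[0,0,0],[0,0,0],[0,0,0],[0,0,0],[0,0,0],[0,0,0],[0,0,0]]}'; for i in 1 2 3 4 5 ; do python3 -m creep '{"slide":[[-0.2,0,0],[-0.4,0,0],[-0.4,0,0]],"twist":[[0,0,0],[0,0,0],[0,0,0]]}' | grep -E "pos|wrist"; done
```

```text
position: [0.5081, -0.1065, 0.0177]
wrist_force: [-16.5, -2.2, 9.0]
position: [0.5081, -0.1063, 0.0169]
wrist_force: [-24.1, -1.1, 12.2]
t: 14.27
position: [0.5137, 0.1184, 0.0197]
orientation: [[-1.0, 0.023, 0.001], [0.023, 1.0, 0.002], [-0.001, 0.002, -1.0]]
wrist_force: [0.6, -1.0, -0.0]
opening: 0.0009
position: [0.5137, 0.1137, 0.0189]
wrist_force: [-6.5, 1.9, -0.1]
position: [0.5145, 0.1134, 0.0184]
wrist_force: [-13.7, 3.3, 5.4]
position: [0.5145, 0.1131, 0.0177]
wrist_force: [-19.3, 3.0, 10.3]
position: [0.5145, 0.1129, 0.017]
wrist_force: [-27.4, 3.0, 14.2]
position: [0.5145, 0.1127, 0.0162]
wrist_force: [-35.2, 1.7, 19.6]
```

```bash
python3 -m creep '{"slide":[[2,0,0],[3.5,0,0],[3.5,-3.7,0],[3.5,-7.5,0],[3.5,-11.2,0],[3.5,-15,0],[3.5,-18.7,0],[3.5,-22,0],[2.5,-22,0],[2.5,-22,0]],"twist":[[0,0,0],[0,0,0],[0,0,0],[0,0,0],[0,0,0],[0,0,0],[0,0,0],[0,0,0],[0,0,0],[0,0,0]]}'; for i in 1 2 3 4 5 ; do python3 -m creep '{"slide":[[-0.2,0,0],[-0.4,0,0],[-0.4,0,0]],"twist":[[0,0,0],[0,0,0],[0,0,0]]}' | grep -E "pos|wrist"; done
```

```text
t: 16.35
position: [0.5026, -0.1098, 0.0203]
orientation: [[-0.999, 0.037, 0.004], [0.037, 0.999, -0.002], [-0.004, -0.002, -1.0]]
wrist_force: [1.1, 0.1, -0.7]
opening: 0.0006
position: [0.5054, -0.1045, 0.0196]
wrist_force: [0.3, 0.8, -0.4]
position: [0.5087, -0.105, 0.0194]
wrist_force: [-1.9, 0.4, 0.2]
position: [0.5087, -0.1052, 0.0186]
wrist_force: [-10.3, 0.8, 3.7]
position: [0.5087, -0.1053, 0.0178]
wrist_force: [-16.6, 0.2, 7.6]
position: [0.5087, -0.1052, 0.017]
wrist_force: [-23.5, 0.9, 12.5]
```

```bash
python3 -m creep '{"slide":[[2,0,0],[4,0,0],[5,0,-3],[5,0,-7],[5,0,-11],[5,0,-15],[5,0,-18],[5,0,-18]],"twist":[[0,0,0],[0,0,0],[0,0,0],[0,0,0],[0,0,0],[0,0,0],[0,0,0],[0,0,0]]}' 0
python3 - <<'E'
from h import *
im=read_camera('top')[:,:,::-1]; np.save('pics/t4',im)
crop(im,'rk4',(205,125,365,275),4,1.2)
crop(im,'tb4',(155,130,425,305),2.9,1.2)
st=state();print(st['position'],st['qpos'].round(2))
E
```

```text
t: 18.27
position: [0.4753, -0.1055, 0.2058]
orientation: [[-0.999, 0.03, 0.013], [0.03, 1.0, -0.0], [-0.013, 0.0, -1.0]]
wrist_force: [1.4, -0.8, -1.2]
opening: 0.0517
[ 0.47368447 -0.10495158  0.20288406] [-0.23  0.2   0.43  2.04 -0.11  0.92  1.8 ]
```

View pics/tb4.png

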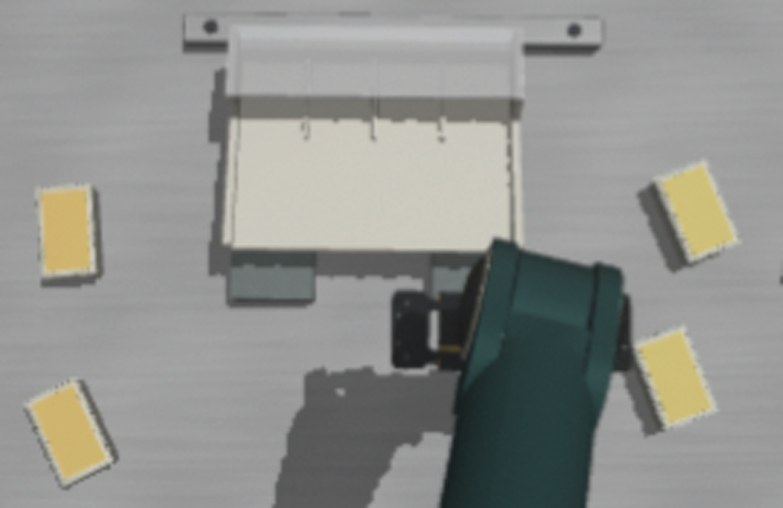

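```bash
cat >> h.py <<'E'
PSI=-0.026; UX=np.array([np.cos(PSI),np.sin(PSI),0]); UY=np.array([-UX[1],UX[0],0]); UZ=np.array([0,0,1.])
HEELMID=None
def setlat(lat):  # tray origin and axes
    m=np.array([.7913,-.019,0])+lat*UY   # front mid on rail face
    O=m-.027*UX+.045*UZ
    X=np.cos(.26)*UX-np.sin(.26)*UZ; Z=np.sin(.26)*UX+np.cos(.26)*UZ
    return O,np.c_[X,UY,Z]
E
python3 - <<'E'
from h import *
g=lambda L:np.array(L)/2.9+np.array([155,130])-.33
obs=g([(307,138),(375,138),(442,138),(227,303),(314,302)])
for lat in (.0,.01,.02,.03):
    O,T=setlat(lat)
    P=[O+T@[-.088,y,.003] for y in (.069,0,-.069)]
    m=O-.045*UZ+.027*UX-.27*UX+.036*UZ; P+=[m+.145*UY,m+.06*UY]
    print(lat,(w2p('top',P)-obs).round(2).tolist())
# rail end points check
r=g([(184,44),(601,47)]); w=p2w('top',r,.03); print(w)
E
```

```text
0.0 [[5.16, 1.04], [5.45, 1.27], [6.1, 1.52], [6.54, -0.78], [5.42, -0.09]]
0.01 [[1.72, 1.01], [2.0, 1.24], [2.66, 1.48], [3.15, -0.82], [2.02, -0.13]]
0.02 [[-1.71, 0.97], [-1.44, 1.21], [-0.78, 1.45], [-0.24, -0.87], [-1.38, -0.17]]
0.03 [[-5.15, 0.94], [-4.88, 1.17], [-4.23, 1.41], [-3.62, -0.91], [-4.78, -0.21]]
[[ 0.7953501   0.19795033  0.03      ]
 [ 0.78492837 -0.23723935  0.03      ]]
```

```bash
cat >> h.py <<'E'
LAT=.0168
E
python3 - <<'E'
from h import *
go([.4409,-.2968,.15],down(np.radians(198.3)))
E
```

```text
slide [  2.76 -19.28   5.26] twist [ -0.1   0.5 -20. ]
```

```bash
python3 -m creep '{"slide":[[2.8,-19.3,5.3],[2.8,-19.3,5.3],[2.8,-19.3,5.3],[2.8,-19.3,5.3],[2.8,-19.3,5.3],[2.8,-19.3,5.3],[2.8,-19.3,5.3],[2.8,-19.3,5.3]],"twist":[[0,0.5,-20],[0,0.5,-20],[0,0.5,-20],[0,0.5,-20],[0,0.5,-20],[0,0.5,-20],[0,0.5,-20],[0,0.5,-20]]}'
python3 - <<'E'
from h import *
st=state();snap('wrist','w2'); go([.4409,-.2968,.02],down(np.radians(198.3)))
c=np.array([[a,b] for a,b in((.046,.028),(.046,-.028),(-.046,-.028),(-.046,.028))]);t=np.radians(18.3)
Q=c@np.array([[np.cos(t),np.sin(t)],[-np.sin(t),np.cos(t)]])+[.4409,-.2968]
print(w2p('wrist',np.c_[Q,[.044]*4],st).round())
E
```

```text
t: 18.98
position: [0.4362, -0.2968, 0.145]
orientation: [[-0.95, -0.312, -0.011], [-0.312, 0.95, -0.0], [0.011, 0.003, -1.0]]
wrist_force: [-0.2, 0.7, 0.1]
opening: 0.0923
slide [-0.45 -0.27 12.54] twist [ 0.2 -0.6  0. ]
[[313. 269.]
 [240. 269.]
 [237. 149.]
 [315. 149.]]
```

View pics/w2.png

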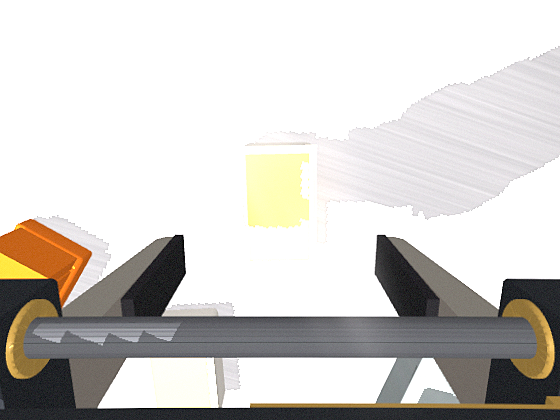

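Run:
```python
from h import *
im=np.load('pics/w2.npy'); crop(im,'w2b',(180,110,380,320),2.8,.75)
```

```text
(no output)
```

View pics/w2b.png

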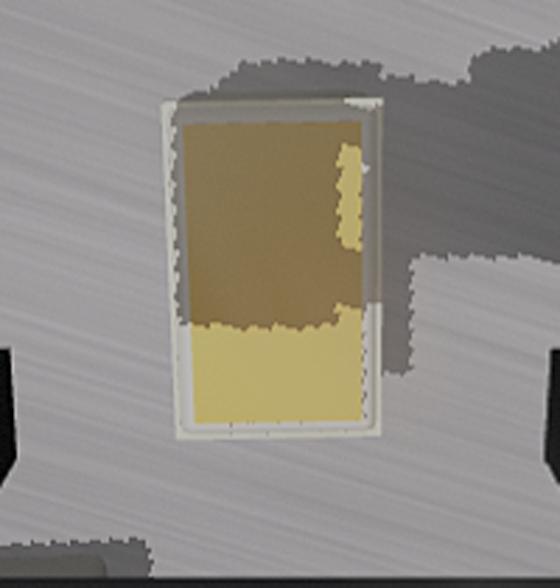

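```bash
python3 -m creep '{"slide":[[-0.3,-0.2,4],[-0.3,-0.2,8],[-0.3,-0.2,11],[-0.3,-0.2,12.7],[-0.3,-0.2,12.7],[-0.3,-0.2,12.7]],"twist":[[0,-0.5,0],[0,-0.5,0],[0,-0.5,0],[0,-0.5,0],[0,-0.5,0],[0,-0.5,0]]}'; python3 -m creep '{"slide":[[0,0,0],[0,0,0],[0,0,0],[0,0,0],[0,0,0],[0,0,0],[0,0,-1],[0,0,-4],[0,0,-8],[0,0,-12],[0,0,-16],[0,0,-16]],"twist":[[0,0,0],[0,0,0],[0,0,0],[0,0,0],[0,0,0],[0,0,0],[0,0,0],[0,0,0],[0,0,0],[0,0,0],[0,0,0],[0,0,0]]}' 1 25
python3 - <<'E'
from h import *
print(state()['qpos'].round(2))
E
```

```text
t: 19.53
position: [0.4401, -0.2962, 0.0192]
orientation: [[-0.949, -0.316, -0.001], [-0.316, 0.949, 0.003], [0.0, 0.003, -1.0]]
wrist_force: [-0.0, -1.2, 1.0]
opening: 0.0917
t: 20.53
position: [0.4432, -0.3012, 0.1872]
orientation: [[-0.95, -0.313, 0.012], [-0.313, 0.95, -0.004], [-0.01, -0.008, -1.0]]
wrist_force: [0.6, -1.4, -1.8]
opening: 0.0557
[ 0.14  0.31  0.47  1.94 -0.18  0.91  2.6 ]
```

```bash
cat >> h.py <<'E'
def tray(x,y,h):
    O,T=setlat(LAT); go(O+T@np.array([x,y,h]),np.c_[-T[:,0],T[:,1],-T[:,2]])
def intray():
    O,T=setlat(LAT); st=state(); print('tray xyz mm',((st['position']-O)@T*1000).round(1),'tilt err',R.from_matrix(np.c_[-T[:,0],T[:,1],-T[:,2]].T@st['orientation']).as_rotvec(degrees=True).round(1),'F tray',(st['wrist_force']@T).round(1),'t',st['t'])
E
python3 - <<'E'
from h import *
tray(-.14,-.103,.10)
E
```

```text
slide [-26.11  12.42   1.12] twist [-2.9 15.4 19.6]
```

```bash
python3 -m creep '{"slide":[[-26.1,12.4,1.1],[-26.1,12.4,1.1],[-26.1,12.4,1.1],[-26.1,12.4,1.1],[-26.1,12.4,1.1],[-26.1,12.4,1.1],[-26.1,12.4,1.1],[-26.1,12.4,1.1],[-26.1,12.4,1.1],[-26.1,12.4,1.1],[-26.1,12.4,1.1]],"twist":[[-2.9,15.4,19.6],[-2.9,15.4,19.6],[-2.9,15.4,19.6],[-2.9,15.4,19.6],[-2.9,15.4,19.6],[-2.9,15.4,19.6],[-2.9,15.4,19.6],[-2.9,15.4,19.6],[-2.9,15.4,19.6],[-2.9,15.4,19.6],[-2.9,15.4,19.6]]}' >/dev/null
python3 - <<'E'
from h import *
intray(); tray(-.13,-.103,.023); st=state(); print(st['qpos'].round(2))
O,T=setlat(LAT)
a=read_camera('top')[:,:,::-1]; b=read_camera('wrist')[:,:,::-1]
crop(a,'top5',(205,125,365,275),3.5,1.2)
crop(b,'w5',None,1,.8)
im=np.hstack([cv2.resize(cv2.imread('pics/top5.png'),(400,375)),cv2.resize(cv2.imread('pics/w5.png'),(400,375))]);cv2.imwrite('pics/j5.png',im)
E
```

```text
tray xyz mm [-142.6 -102.    90.1] tilt err [-0.2  0.8  0.1] F tray [ 0.2 -0.5 -2.8] t 21.45
slide [-1.35 -0.12  6.69] twist [ 0.2 -0.8 -0.1]
[-0.19  0.71  0.46  1.41 -0.26  1.36  1.85]
```

View pics/j5.png

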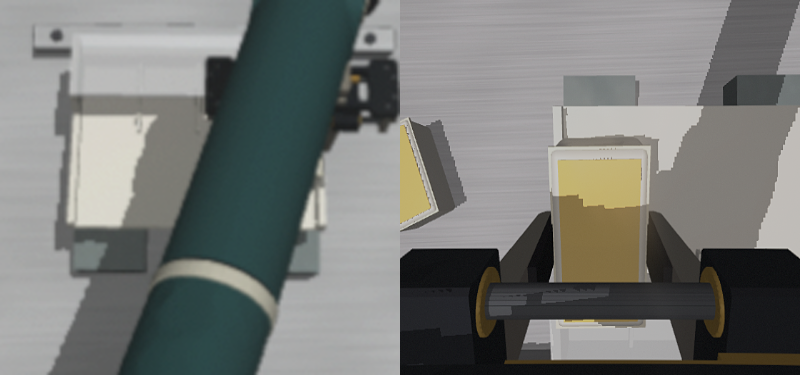

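Run:
```python
from h import *
im=cv2.imread('pics/w5.png'); crop(im,'w5b',(190,60,390,210),4,1)
st=state(); O,T=setlat(LAT)
m=O-.045*UZ+.027*UX-.27*UX+.036*UZ
print(w2p('wrist',[m-.145*UY,m-.06*UY,m+.06*UY],st).round(1), w2p('wrist',[O+T@[-.205,-.137,0],O+T@[-.205,-.137,.012],O+T@[-.205,-.142,.012]],st).round(1))
intray()
```

```text
[[226.9  84.7]
 [327.8  84.7]
 [470.4  84.2]] [[226.5 119.4]
 [224.1 119.7]
 [216.3 119.7]]
tray xyz mm [-142.4 -102.    90.7] tilt err [-0.3  0.7  0.1] F tray [ 0.8 -0.2 -2.6] t 21.55
```

View pics/w5b.png

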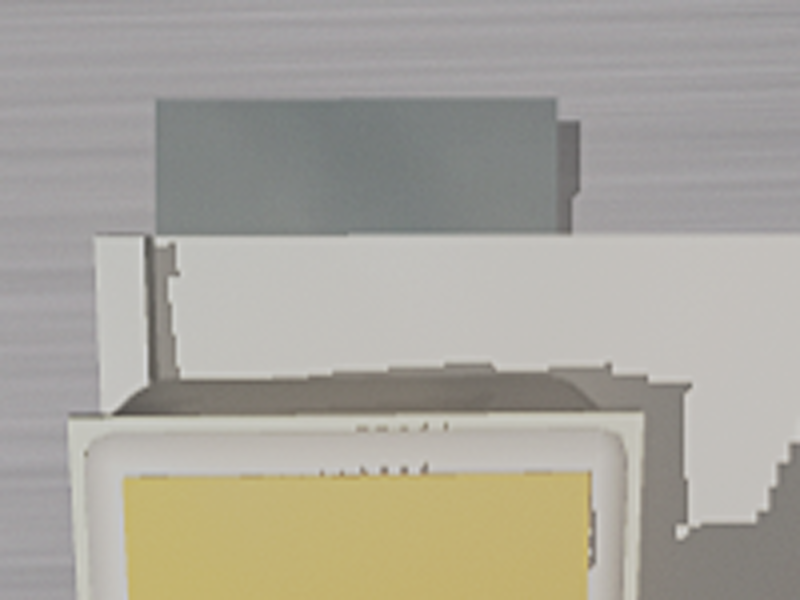

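```bash
sed -i 's/LAT=.0168/LAT=.0182/' h.py
python3 - <<'E'
from h import *
tray(-.13,-.1035,.023)
E
```

```text
slide [-1.33 -0.05  6.75] twist [ 0.3 -0.7 -0.1]
```

```bash
python3 -m creep '{"slide":[[-1,0,2.5],[-1.3,0,5],[-1.3,0,6],[-1.3,0,6.7],[-1.3,0,6.7],[-1.3,0,6.7]],"twist":[[0,0,0],[0,0,0],[0.3,-0.5,0],[0.3,-0.5,0],[0.3,-0.5,0],[0.3,-0.5,0]]}' >/dev/null
python3 - <<'E'
from h import *
intray(); tray(-.115,-.1035,.0195)
E
```

```text
tray xyz mm [-129.4 -101.8   24.1] tilt err [ 0.   0.2 -0.1] F tray [ 0.7 -0.5 -2.4] t 22.05
slide [-1.44 -0.17  0.46] twist [-0.  -0.2  0.1]
```

```bash
python3 -m creep '{"slide":[[-0.7,-0.2,0.1],[-1.4,-0.2,0.2],[-1.4,-0.2,0.3],[-1.4,-0.2,0.4],[-1.4,-0.2,0.4]],"twist":[[0,0,0],[0,0,0],[0,0,0],[0,0,0],[0,0,0]]}' >/dev/null
python3 - <<'E'
from h import *
intray()
E
```

```text
tray xyz mm [-114.3 -103.2   20.2] tilt err [ 0.   0.1 -0.1] F tray [2.7 0.5 0.8] t 22.4667
```

```bash
python3 -m creep '{"slide":[[0,0,0],[0,0,0],[0,0,0],[0,0,-2],[0,0,-4],[0,0,-5],[4,0,-5],[7.2,0,-5],[7.2,0,-5],[7.2,0,-5],[7.2,0,-5]],"twist":[[0,0,0],[0,0,0],[0,0,0],[0,0,0],[0,0,0],[0,0,0],[0,0,0],[0,0,0],[0,0,0],[0,0,0],[0,0,0]]}' 0.25 >/dev/null;  python3 - <<'E'
from h import *
intray(); tray(-.186,-.1035,.022)
crop(read_camera('wrist')[:,:,::-1],'w6',None,1,.8)
E
```

```text
tray xyz mm [-186.5 -102.8   70. ] tilt err [ 0.   0.1 -0.1] F tray [0.4 0.9 1. ] t 23.3833
slide [-0.06 -0.07  4.8 ] twist [-0.  -0.1  0.1]
```

View pics/w6.png

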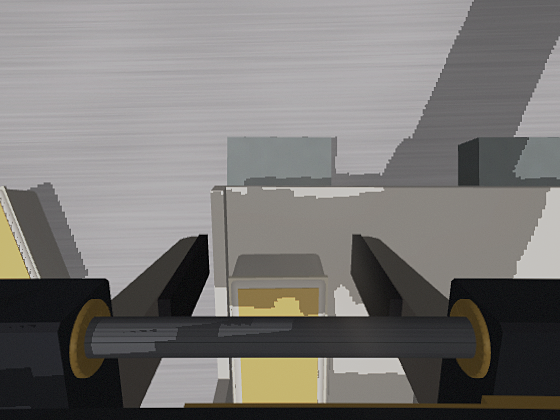

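```bash
python3 -m creep '{"slide":[[0,0,0],[0,0,0],[0,0,0],[0,0,0],[0,0,2],[0,0,4],[0,0,5],[-0.5,0,5.1],[-1,0,5.1],[-1.5,0,5.1]],"twist":[[0,0,0],[0,0,0],[0,0,0],[0,0,0],[0,0,0],[0,0,0],[0,0,0],[0,0,0],[0,0,0],[0,0,0]]}' 1 >/dev/null;  python3 -c "from h import *;intray()"; python3 -m creep '{"slide":[[-0.5,0,0],[-1,0,0],[-1.5,0,0],[-2,0,0],[-2.5,0,0],[-3,0,0],[-3.5,0,0],[-4,0,0],[-4.5,0,0],[-5,0,0],[-5.5,0,0],[-5.5,0,0]],"twist":[[0,0,0],[0,0,0],[0,0,0],[0,0,0],[0,0,0],[0,0,0],[0,0,0],[0,0,0],[0,0,0],[0,0,0],[0,0,0],[0,0,0]]}'; python3 -c "from h import *;intray()"
```

```text
tray xyz mm [-171.1 -103.3   19.5] tilt err [ 0.   0.1 -0.1] F tray [ 0.8 -0.5  0.4] t 24.2667
t: 25.27
position: [0.6544, -0.1002, 0.0923]
orientation: [[-0.965, 0.024, -0.26], [0.023, 1.0, 0.006], [0.26, 0.0, -0.966]]
wrist_force: [-0.2, 0.3, 0.4]
opening: 0.001
tray xyz mm [-116.3 -102.9   18. ] tilt err [ 0.   0.2 -0.1] F tray [-0.3  0.3  0.3] t 25.2667
```

```bash
for i in 1 2 3 4 5 6; do python3 -m creep '{"slide":[[-0.15,0,0],[-0.3,0,0],[-0.3,0,0]],"twist":[[0,0,0],[0,0,0],[0,0,0]]}' >/dev/null; python3 -c "from h import *;intray()"; done
```

```text
tray xyz mm [-114.2 -103.    18.1] tilt err [ 0.   0.2 -0.1] F tray [-0.2  0.2 -0. ] t 25.5167
tray xyz mm [-111.1 -103.    18.2] tilt err [ 0.   0.2 -0.1] F tray [ 0.2  0.7 -0.3] t 25.7667
tray xyz mm [-108.  -103.    18.3] tilt err [ 0.   0.2 -0.1] F tray [-0.2  0.4 -0. ] t 26.0167
tray xyz mm [-105.1 -103.    18.2] tilt err [ 0.   0.2 -0.1] F tray [-0.4 -0.1 -0.8] t 26.2667
tray xyz mm [-102.4 -103.1   18.2] tilt err [ 0.   0.2 -0.1] F tray [-1.3  1.  -0.3] t 26.5167
tray xyz mm [-102.4 -103.1   18.3] tilt err [-0.   0.6 -0.1] F tray [-12.2   1.    6.8] t 26.7667
```

```bash
cat >> h.py <<'E'
def tubs(name='top',st=None):
    im=read_camera(name); hsv=cv2.cvtColor(np.ascontiguousarray(im),cv2.COLOR_RGB2HSV)
    m=cv2.inRange(hsv,(15,70,50),(35,255,255)); n,l,s,c=cv2.connectedComponentsWithStats(m)
    for i in range(1,n):
        if s[i,4]<150: continue
        b=cv2.boxPoints(cv2.minAreaRect(np.argwhere(l==i)[:,::-1].astype(np.float32)))
        w=p2w(name,b,.044,st); 
        if np.linalg.norm(w[0]-w[1])<np.linalg.norm(w[1]-w[2]): e=w[2]-w[1]
        else: e=w[1]-w[0]
        e*=np.sign(e[0]); print(name,s[i,4],w.mean(0).round(4),'yaw',np.degrees(np.arctan2(e[1],e[0])).round(1),'len',np.linalg.norm(e).round(3))
E
python3 -m creep '{"slide":[[2,0,0],[4,0,0],[4,0,-4],[4,0,-8],[4,0,-12],[4,0,-12]],"twist":[[0,0,0],[0,0,0],[0,0,0],[0,0,0],[0,0,0],[0,0,0]]}' 0 >/dev/null;  python3 - <<'E'
from h import *
intray();tubs()
go([.6079,-.3259,.16],down(np.radians(199.5)))
E
```

```text
tray xyz mm [-135.8 -103.9  148. ] tilt err [ 0.1 -0.7 -0.1] F tray [-0.1 -0.7  0.9] t 27.2667
top 5022 [0.7637 0.7575 0.044 ] yaw 11.7 len 0.391
top 407 [ 0.6104 -0.3266  0.044 ] yaw 21.1 len 0.081
top 4338 [ 0.5065 -0.7139  0.044 ] yaw -6.1 len 0.252
top 422 [0.5994 0.3166 0.044 ] yaw 3.9 len 0.082
top 436 [0.3955 0.3113 0.044 ] yaw 24.9 len 0.081
slide [  3.72 -22.59   7.1 ] twist [  2.6 -14.4 -20.7]
```

Run:
```python
from h import *
im=np.load('pics/t4.npy')
hsv=cv2.cvtColor(np.ascontiguousarray(im),cv2.COLOR_BGR2HSV); m=cv2.inRange(hsv,(0,120,50),(12,255,255))+cv2.inRange(hsv,(45,100,30),(80,255,255))
m[:,:400]=0;m[:,480:]=0
b=np.argwhere(m)[:,::-1]; print(len(b),b.min(0),b.max(0))
h=cv2.convexHull(b.astype(np.float32)).reshape(-1,2)
print(np.c_[h,p2w('top',h,.0)[:,:2].round(3),p2w('top',h,.1)[:,:2].round(3)][::2])
# gripper body corners when grasping C
t=np.radians(20);u=np.array([np.cos(t),np.sin(t)]);v=np.array([-u[1],u[0]])
for a in(-.0375,.0375): print(np.array([.609,-.326])-.0945*v+a*u)
```

```text
851 [430 186] [459 230]
[[ 4.59e+02  2.02e+02  6.13e-01 -5.33e-01  6.00e-01 -4.95e-01]
 [ 4.47e+02  2.30e+02  5.29e-01 -4.91e-01  5.21e-01 -4.56e-01]
 [ 4.34e+02  2.27e+02  5.38e-01 -4.52e-01  5.30e-01 -4.20e-01]
 [ 4.30e+02  2.25e+02  5.45e-01 -4.40e-01  5.36e-01 -4.09e-01]
 [ 4.38e+02  1.87e+02  6.61e-01 -4.71e-01  6.44e-01 -4.38e-01]
 [ 4.43e+02  1.86e+02  6.64e-01 -4.87e-01  6.46e-01 -4.52e-01]
 [ 4.56e+02  1.90e+02  6.51e-01 -5.26e-01  6.34e-01 -4.89e-01]
 [ 4.59e+02  1.92e+02  6.44e-01 -5.35e-01  6.29e-01 -4.97e-01]]
[ 0.60608243 -0.42762671]
[ 0.67655938 -0.4019752 ]
```

```bash
python3 -m creep '{"slide":[[3.7,-22.6,7.1],[3.7,-22.6,7.1],[3.7,-22.6,7.1],[3.7,-22.6,7.1],[3.7,-22.6,7.1],[3.7,-22.6,7.1],[3.7,-22.6,7.1],[3.7,-22.6,7.1],[3.7,-22.6,7.1]],"twist":[[2.6,-14.4,-21.2],[2.6,-14.4,-21.2],[2.6,-14.4,-21.2],[2.6,-14.4,-21.2],[2.6,-14.4,-21.2],[2.6,-14.4,-21.2],[2.6,-14.4,-21.2],[2.6,-14.4,-21.2],[2.6,-14.4,-21.2]]}' 0
python3 - <<'E'
from h import *
st=state();tubs('wrist',st); go([.608,-.3262,.019],down(np.radians(200)))
E
```

```text
t: 28.07
position: [0.604, -0.3242, 0.1545]
orientation: [[-0.94, -0.341, -0.01], [-0.341, 0.94, 0.004], [0.008, 0.007, -1.0]]
wrist_force: [-0.6, 0.1, 0.3]
opening: 0.092
wrist 1189 [ 0.5438 -0.4703  0.044 ] yaw 75.8 len 0.042
wrist 178 [ 0.5636 -0.4647  0.044 ] yaw -14.7 len 0.025
wrist 6170 [ 0.6071 -0.3264  0.044 ] yaw 22.2 len 0.082
wrist 1988 [ 0.7835 -0.4774  0.044 ] yaw 1.0 len 0.079
wrist 2004 [ 0.6435 -0.0856  0.044 ] yaw 38.8 len 0.081
wrist 1639 [ 0.7358 -0.159   0.044 ] yaw -70.1 len 0.268
slide [-0.33 -0.48 13.58] twist [ 0.4 -0.5  0. ]
```

```bash
python3 -m creep '{"slide":[[-0.3,-0.4,4],[-0.3,-0.4,8],[-0.3,-0.4,12],[-0.3,-0.4,13.6],[-0.3,-0.4,13.6],[-0.3,-0.4,13.6]],"twist":[[0.4,-0.5,-1],[0.4,-0.5,-1],[0.4,-0.5,-1],[0.4,-0.5,-1],[0.4,-0.5,-1],[0.4,-0.5,-1]]}'; python3 -m creep '{"slide":[[0,0,0],[0,0,0],[0,0,0],[0,0,0],[0,0,0],[0,0,0],[0,0,-1],[0,0,-4],[0,0,-8],[0,0,-12],[0,0,-16],[0,0,-16]],"twist":[[0,0,0],[0,0,0],[0,0,0],[0,0,0],[0,0,0],[0,0,0],[0,0,0],[0,0,0],[0,0,0],[0,0,0],[0,0,0],[0,0,0]]}' 1 25
python3 - <<'E'
from h import *
tray(-.14,-.035,.10)
E
```

```text
t: 28.62
position: [0.6075, -0.3267, 0.0197]
orientation: [[-0.933, -0.359, 0.001], [-0.359, 0.933, -0.001], [-0.0, -0.001, -1.0]]
wrist_force: [0.7, -1.0, 0.1]
opening: 0.092
t: 29.62
position: [0.6104, -0.3303, 0.1893]
orientation: [[-0.934, -0.357, 0.014], [-0.357, 0.934, -0.007], [-0.01, -0.012, -1.0]]
wrist_force: [1.6, -1.0, -1.5]
opening: 0.0556
slide [-14.73  26.29   1.  ] twist [-3.5 15.4 22.2]
```

```bash
python3 -m creep '{"slide":[[-14.7,26.3,1],[-14.7,26.3,1],[-14.7,26.3,1],[-14.7,26.3,1],[-14.7,26.3,1],[-14.7,26.3,1],[-14.7,26.3,1],[-14.7,26.3,1],[-14.7,26.3,1],[-14.7,26.3,1],[-14.7,26.3,1]],"twist":[[-3.5,15.4,22.2],[-3.5,15.4,22.2],[-3.5,15.4,22.2],[-3.5,15.4,22.2],[-3.5,15.4,22.2],[-3.5,15.4,22.2],[-3.5,15.4,22.2],[-3.5,15.4,22.2],[-3.5,15.4,22.2],[-3.5,15.4,22.2],[-3.5,15.4,22.2]]}' >/dev/null
python3 - <<'E'
from h import *
intray(); tray(-.13,-.0345,.023); tubs()
E
```

```text
tray xyz mm [-142.5  -34.    90.4] tilt err [-0.3  0.8  0. ] F tray [ 0.7 -0.2 -2.9] t 30.5333
slide [-1.34 -0.08  6.72] twist [ 0.3 -0.8 -0. ]
top 4809 [0.7641 0.7566 0.044 ] yaw 12.0 len 0.392
top 4227 [ 0.5065 -0.7144  0.044 ] yaw -5.2 len 0.254
top 422 [0.5994 0.3166 0.044 ] yaw 3.9 len 0.082
top 436 [0.3955 0.3113 0.044 ] yaw 24.9 len 0.081
```

```bash
python3 -m creep '{"slide":[[-1,0,2.5],[-1.3,0,5],[-1.3,0,6],[-1.3,0,6.7],[-1.3,0,6.7],[-1.3,0,6.7]],"twist":[[0,0,0],[0,0,0],[0.3,-0.5,0],[0.3,-0.5,0],[0.3,-0.5,0],[0.3,-0.5,0]]}' >/dev/null
python3 - <<'E'
from h import *
intray(); tray(-.115,-.0345,.0199)
E
```

```text
tray xyz mm [-129.8  -33.    24.1] tilt err [-0.1  0.2 -0. ] F tray [ 0.5 -0.1 -2.2] t 31.0833
slide [-1.48 -0.16  0.42] twist [ 0.1 -0.2  0. ]
```

```bash
python3 -m creep '{"slide":[[-0.7,-0.2,0.1],[-1.4,-0.2,0.2],[-1.4,-0.2,0.3],[-1.4,-0.2,0.4],[-1.4,-0.2,0.4]],"twist":[[0,0,0],[0,0,0],[0,0,0],[0,0,0],[0,0,0]]}' >/dev/null; python3 -c "from h import *;intray()"
python3 -m creep '{"slide":[[0,0,0],[0,0,0],[0,0,0],[0,0,-2],[0,0,-4],[0,0,-5],[4,0,-5],[7.2,0,-5],[7.2,0,-5],[7.2,0,-5],[7.2,0,-5]],"twist":[[0,0,0],[0,0,0],[0,0,0],[0,0,0],[0,0,0],[0,0,0],[0,0,0],[0,0,0],[0,0,0],[0,0,0],[0,0,0]]}' 0.25 >/dev/null;  python3 - <<'E'
from h import *
intray(); tray(-.171,-.0345,.018)
st=state();tubs('wrist',st)
E
```

```text
tray xyz mm [-115.1  -33.8   20.2] tilt err [-0.   0.1 -0.1] F tray [ 1.6 -0.3 -0.1] t 31.5
tray xyz mm [-187.2  -33.5   70.2] tilt err [-0.1  0.2 -0.1] F tray [-0.3  0.1  0. ] t 32.4167
slide [-1.63 -0.12  5.22] twist [ 0.1 -0.2  0.1]
wrist 2162 [ 0.6527 -0.0304  0.044 ] yaw 88.6 len 0.063
wrist 1601 [ 0.6757 -0.1802  0.044 ] yaw -9.3 len 0.062
wrist 1603 [0.6832 0.1196 0.044 ] yaw 5.7 len 0.062
wrist 6839 [0.7149 0.0228 0.044 ] yaw 88.5 len 0.327
```

```bash
python3 -m creep '{"slide":[[0,0,0],[0,0,0],[0,0,0],[0,0,0],[0,-0.1,2],[0,-0.1,4],[0,-0.1,5],[-0.5,-0.1,5.1],[-1,-0.1,5.1],[-1.6,-0.1,5.1]],"twist":[[0,0,0],[0,0,0],[0,0,0],[0,0,0],[0,0,0],[0,0,0],[0,0,0],[0,0,0],[0,0,0],[0,0,0]]}' 1 >/dev/null;  python3 -c "from h import *;intray()"; python3 -m creep '{"slide":[[-0.5,0,0],[-1,0,0],[-1.5,0,0],[-2,0,0],[-2.5,0,0],[-3,0,0],[-3.5,0,0],[-4,0,0],[-4.5,0,0],[-5,0,0],[-5.5,0,0],[-5.5,0,0]],"twist":[[0,0,0],[0,0,0],[0,0,0],[0,0,0],[0,0,0],[0,0,0],[0,0,0],[0,0,0],[0,0,0],[0,0,0],[0,0,0],[0,0,0]]}'>/dev/null; python3 -c "from h import *;intray()";  for i in 1 2 3 4; do python3 -m creep '{"slide":[[-0.15,0,0],[-0.3,0,0],[-0.3,0,0]],"twist":[[0,0,0],[0,0,0],[0,0,0]]}' >/dev/null; python3 -c "from h import *;intray()"; done
```

```text
tray xyz mm [-170.8  -34.8   19.7] tilt err [-0.1  0.1 -0.1] F tray [0.7 0.  0.1] t 33.3
tray xyz mm [-116.   -34.6   18.1] tilt err [-0.   0.2 -0.1] F tray [-0.5  0.2 -0.6] t 34.3
tray xyz mm [-113.9  -34.7   18.3] tilt err [-0.1  0.2 -0.1] F tray [ 0.2 -0.  -0.6] t 34.55
tray xyz mm [-110.8  -34.7   18.4] tilt err [-0.1  0.2 -0.1] F tray [ 0.7 -0.1  0.4] t 34.8
tray xyz mm [-107.7  -34.7   18.4] tilt err [-0.1  0.2 -0.1] F tray [0.2 0.7 0.6] t 35.05
tray xyz mm [-104.7  -34.7   18.4] tilt err [-0.1  0.2 -0.1] F tray [0.5 0.1 1.4] t 35.3
```

```bash
for i in 1 2; do python3 -m creep '{"slide":[[-0.1,0,0],[-0.2,0,0],[-0.2,0,0]],"twist":[[0,0,0],[0,0,0],[0,0,0]]}' >/dev/null; python3 -c "from h import *;intray()"; done; python3 -m creep '{"slide":[[2,0,0],[4,0,0],[4,0,-4],[4,0,-8],[4,0,-12],[4,0,-12]],"twist":[[0,0,0],[0,0,0],[0,0,0],[0,0,0],[0,0,0],[0,0,0]]}' 0 >/dev/null;  python3 - <<'E'
from h import *
intray();tubs()
go([.5985,.3155,.16],down(np.radians(183.4)))
E
```

```text
tray xyz mm [-102.8  -34.7   18.3] tilt err [-0.1  0.2 -0.1] F tray [-0.1 -1.4  0.3] t 35.55
tray xyz mm [-102.5  -34.6   18.3] tilt err [-0.1  0.5 -0.1] F tray [-6.6  1.1  3. ] t 35.8
tray xyz mm [-137.4  -35.5  148. ] tilt err [-0.  -0.6 -0.1] F tray [-0.8 -0.5  1.7] t 36.3
top 4856 [0.7645 0.7578 0.044 ] yaw 11.7 len 0.39
top 4310 [ 0.5065 -0.7144  0.044 ] yaw -5.2 len 0.254
top 422 [0.5994 0.3166 0.044 ] yaw 3.9 len 0.082
top 436 [0.3955 0.3113 0.044 ] yaw 24.9 len 0.081
slide [ 5.95 34.66  7.77] twist [  0.7 -14.5  -4.7]
```

```bash
python3 - <<'E'
from h import *
print(p2w('top',[(174/1.4286,318/1.4286),(193/1.4286,318/1.4286)],.1))
E
python3 -m creep '{"slide":[[6,34.7,7.8],[6,34.7,7.8],[6,34.7,7.8],[6,34.7,7.8],[6,34.7,7.8],[6,34.7,7.8],[6,34.7,7.8],[6,34.7,7.8],[6,34.7,7.8],[6,34.7,7.8],[6,34.7,7.8]],"twist":[[0.7,-14.5,-4.7],[0.7,-14.5,-4.7],[0.7,-14.5,-4.7],[0.7,-14.5,-4.7],[0.7,-14.5,-4.7],[0.7,-14.5,-4.7],[0.7,-14.5,-4.7],[0.7,-14.5,-4.7],[0.7,-14.5,-4.7],[0.7,-14.5,-4.7],[0.7,-14.5,-4.7]]}' 0
python3 - <<'E'
from h import *
st=state();tubs('wrist',st); go([.5985,.3155,.019],down(np.radians(183.4)))
E
```

```text
[[0.55536416 0.46182239 0.1       ]
 [0.55484615 0.42346157 0.1       ]]
t: 37.27
position: [0.5922, 0.3187, 0.1541]
orientation: [[-0.998, -0.063, -0.013], [-0.063, 0.998, -0.001], [0.013, -0.0, -1.0]]
wrist_force: [0.3, -1.4, -0.1]
opening: 0.0918
wrist 6161 [0.5956 0.3169 0.044 ] yaw 4.5 len 0.081
wrist 1991 [0.721  0.1198 0.044 ] yaw -15.3 len 0.079
wrist 2000 [0.6953 0.5335 0.044 ] yaw 22.3 len 0.079
wrist 1566 [0.7624 0.4376 0.044 ] yaw -86.1 len 0.266
slide [-0.65 -0.09 13.57] twist [-0.1 -0.7 -0. ]
```

```bash
python3 -m creep '{"slide":[[-1.2,-0.6,2],[-1.2,-0.6,4],[-1.2,-0.6,8],[-1.2,-0.6,12],[-1.2,-0.6,13.6],[-1.2,-0.6,13.6],[-1.2,-0.6,13.6]],"twist":[[0,-0.7,-0.5],[0,-0.7,-0.5],[0,-0.7,-0.5],[0,-0.7,-0.5],[0,-0.7,-0.5],[0,-0.7,-0.5],[0,-0.7,-0.5]]}'; python3 -m creep '{"slide":[[0,0,0],[0,0,0],[0,0,0],[0,0,0],[0,0,0],[0,0,0],[0,0,-1],[0,0,-4],[0,0,-8],[0,0,-12],[0,0,-16],[0,0,-16]],"twist":[[0,0,0],[0,0,0],[0,0,0],[0,0,0],[0,0,0],[0,0,0],[0,0,0],[0,0,0],[0,0,0],[0,0,0],[0,0,0],[0,0,0]]}' 1 25
python3 - <<'E'
from h import *
tray(-.135,.104,.10)
E
```

```text
t: 37.9
position: [0.6056, 0.3096, 0.02]
orientation: [[-0.998, -0.065, 0.001], [-0.065, 0.998, -0.0], [-0.001, -0.0, -1.0]]
wrist_force: [0.5, -0.1, 0.8]
opening: 0.0919
t: 38.9
position: [0.609, 0.3121, 0.1891]
orientation: [[-0.998, -0.066, 0.013], [-0.066, 0.998, 0.007], [-0.014, 0.006, -1.0]]
wrist_force: [2.1, -0.5, -2.0]
opening: 0.0557
slide [ -3.99 -20.87   1.2 ] twist [-0.3 15.6  5.3]
```

```bash
python3 -m creep '{"slide":[[-4,-20.9,1.2],[-4,-20.9,1.2],[-4,-20.9,1.2],[-4,-20.9,1.2],[-4,-20.9,1.2],[-4,-20.9,1.2],[-4,-20.9,1.2],[-4,-20.9,1.2],[-4,-20.9,1.2]],"twist":[[-0.3,15.6,5.3],[-0.3,15.6,5.3],[-0.3,15.6,5.3],[-0.3,15.6,5.3],[-0.3,15.6,5.3],[-0.3,15.6,5.3],[-0.3,15.6,5.3],[-0.3,15.6,5.3],[-0.3,15.6,5.3]]}' >/dev/null
python3 - <<'E'
from h import *
intray(); tray(-.125,.104,.024); 
st=state(); tubs(); im=read_camera('wrist')[:,:,::-1]; np.save('pics/w7',im); np.save('pics/w7pose',np.r_[st['position'],st['orientation'].ravel()])
tubs('wrist',st)
E
```

```text
tray xyz mm [-137.4  104.3   89.9] tilt err [ 0.3  0.7 -0.1] F tray [ 0.4  0.5 -3.2] t 39.65
slide [-1.32  0.01  6.57] twist [-0.3 -0.7  0.1]
top 4583 [0.7637 0.7548 0.044 ] yaw 11.6 len 0.39
top 4002 [ 0.5067 -0.7184  0.044 ] yaw -7.2 len 0.249
top 388 [0.3956 0.3111 0.044 ] yaw 23.8 len 0.082
wrist 17822 [0.656  0.1071 0.044 ] yaw -1.1 len 0.128
wrist 193 [0.6771 0.1632 0.044 ] yaw -5.8 len 0.033
wrist 1361 [ 0.7342 -0.0217  0.044 ] yaw -7.0 len 0.063
wrist 1377 [0.7397 0.231  0.044 ] yaw 4.3 len 0.063
wrist 2900 [0.7875 0.1604 0.044 ] yaw 89.0 len 0.326
```

```bash
python3 -m creep '{"slide":[[-1,0,2.5],[-1.3,0,5],[-1.3,0,6],[-1.3,0,6.6],[-1.3,0,6.6],[-1.3,0,6.6]],"twist":[[0,0,0],[0,0,0],[-0.3,-0.5,0],[-0.3,-0.5,0],[-0.3,-0.5,0],[-0.3,-0.5,0]]}' >/dev/null
python3 - <<'E'
from h import *
intray(); tray(-.109,.104,.0205)
E
```

```text
tray xyz mm [-124.4  102.9   25.1] tilt err [ 0.1  0.1 -0. ] F tray [ 0.5  0.6 -2. ] t 40.3
slide [-1.54  0.11  0.46] twist [-0.1 -0.1  0. ]
```

```bash
python3 -m creep '{"slide":[[-0.7,0.1,0.1],[-1.4,0.1,0.2],[-1.5,0.1,0.3],[-1.5,0.1,0.4],[-1.5,0.1,0.4]],"twist":[[0,0,0],[0,0,0],[0,0,0],[0,0,0],[0,0,0]]}' >/dev/null; python3 -c "from h import *;intray()"
python3 -m creep '{"slide":[[0,0,0],[0,0,0],[0,0,0],[0,0,-2],[0,0,-4],[0,0,-5],[4,0,-5],[8,0,-5],[8.3,0,-5],[8.3,0,-5],[8.3,0,-5]],"twist":[[0,0,0],[0,0,0],[0,0,0],[0,0,0],[0,0,0],[0,0,0],[0,0,0],[0,0,0],[0,0,0],[0,0,0],[0,0,0]]}' 0.25 >/dev/null;  python3 - <<'E'
from h import *
intray(); tray(-.175,.104,.018)
E
```

```text
tray xyz mm [-108.7  103.    21. ] tilt err [0.1 0.  0.1] F tray [ 1.5  0.2 -1. ] t 40.7167
tray xyz mm [-191.9  103.7   71.3] tilt err [0. 0. 0.] F tray [0.3 0.3 0.5] t 41.6333
slide [-1.69  0.04  5.33] twist [-0. -0. -0.]
```

```bash
python3 -m creep '{"slide":[[0,0,0],[0,0,0],[0,0,0],[0,0,0],[0,0,2],[0,0,4],[0,0,5],[-0.5,0,5.2],[-1,0,5.2],[-1.6,0,5.2]],"twist":[[0,0,0],[0,0,0],[0,0,0],[0,0,0],[0,0,0],[0,0,0],[0,0,0],[0,0,0],[0,0,0],[0,0,0]]}' 1 >/dev/null;  python3 -c "from h import *;intray()"; python3 -m creep '{"slide":[[-0.5,0,0],[-1,0,0],[-1.5,0,0],[-2,0,0],[-2.5,0,0],[-3,0,0],[-3.5,0,0],[-4,0,0],[-4.5,0,0],[-5,0,0],[-5.5,0,0],[-5.9,0,0]],"twist":[[0,0,0],[0,0,0],[0,0,0],[0,0,0],[0,0,0],[0,0,0],[0,0,0],[0,0,0],[0,0,0],[0,0,0],[0,0,0],[0,0,0]]}'>/dev/null; python3 -c "from h import *;intray()";  for i in 1 2 3 ; do python3 -m creep '{"slide":[[-0.15,0,0],[-0.3,0,0],[-0.3,0,0]],"twist":[[0,0,0],[0,0,0],[0,0,0]]}' >/dev/null; python3 -c "from h import *;intray()"; done
```

```text
tray xyz mm [-175.4  103.2   19.4] tilt err [0.1 0.  0.1] F tray [ 0.   0.2 -0. ] t 42.4667
tray xyz mm [-117.   103.1   18.3] tilt err [0.1 0.1 0.1] F tray [-2.2  0.4  0.5] t 43.4667
tray xyz mm [-114.3  103.1   18.2] tilt err [0.1 0.1 0.1] F tray [-0.7  0.5 -0.3] t 43.7167
tray xyz mm [-111.4  103.2   18.3] tilt err [0.1 0.1 0. ] F tray [-0.6 -0.8 -0.6] t 43.9667
tray xyz mm [-108.3  103.1   18.4] tilt err [0.1 0.1 0.1] F tray [ 0.1 -0.5 -0.5] t 44.2167
```

```bash
for i in 1 2 3 4; do python3 -m creep '{"slide":[[-0.1,0,0],[-0.17,0,0],[-0.17,0,0]],"twist":[[0,0,0],[0,0,0],[0,0,0]]}' >/dev/null; python3 -c "from h import *;intray()"; done; python3 -m creep '{"slide":[[2,0,0],[4,0,0],[4,0,-4],[4,0,-8],[4,0,-12],[4,0,-12]],"twist":[[0,0,0],[0,0,0],[0,0,0],[0,0,0],[0,0,0],[0,0,0]]}' 0 >/dev/null;  python3 - <<'E'
from h import *
intray();tubs()
go([.395,.3095,.16],down(np.radians(205)))
E
```

```text
tray xyz mm [-106.7  103.2   18.4] tilt err [0.1 0.1 0. ] F tray [-0.4 -0.6 -0.3] t 44.4667
tray xyz mm [-105.   103.2   18.4] tilt err [0.1 0.1 0. ] F tray [-0.4  0.2  0.7] t 44.7167
tray xyz mm [-103.3  103.1   18.3] tilt err [0.1 0.1 0. ] F tray [ 0.6  0.6 -0. ] t 44.9667
tray xyz mm [-102.3  103.1   18.4] tilt err [0.1 0.2 0. ] F tray [-3.9  0.3  2.4] t 45.2167
tray xyz mm [-138.3  103.2  148.1] tilt err [-0.  -0.8  0. ] F tray [ 1.  -0.2  1.1] t 45.7167
top 4652 [0.7644 0.7575 0.044 ] yaw 12.2 len 0.391
top 4082 [ 0.5066 -0.7144  0.044 ] yaw -5.2 len 0.254
top 418 [0.3955 0.311  0.044 ] yaw 23.8 len 0.082
slide [25.66 19.66 12.79] twist [  3.3 -14.1 -26.4]
```

```bash
python3 -m creep '{"slide":[[25.7,19.7,12.8],[25.7,19.7,12.8],[25.7,19.7,12.8],[25.7,19.7,12.8],[25.7,19.7,12.8],[25.7,19.7,12.8],[25.7,19.7,12.8],[25.7,19.7,12.8],[25.7,19.7,12.8],[25.7,19.7,12.8],[25.7,19.7,12.8],[25.7,19.7,12.8]],"twist":[[3.3,-14.1,-26.4],[3.3,-14.1,-26.4],[3.3,-14.1,-26.4],[3.3,-14.1,-26.4],[3.3,-14.1,-26.4],[3.3,-14.1,-26.4],[3.3,-14.1,-26.4],[3.3,-14.1,-26.4],[3.3,-14.1,-26.4],[3.3,-14.1,-26.4],[3.3,-14.1,-26.4],[3.3,-14.1,-26.4]]}' 0
python3 - <<'E'
from h import *
st=state();tubs('wrist',st); go([.394,.3095,.019],down(np.radians(205))); print(st['qpos'].round(2))
E
```

```text
t: 46.77
position: [0.3912, 0.3093, 0.1576]
orientation: [[-0.907, -0.422, -0.011], [-0.422, 0.907, -0.001], [0.01, 0.004, -1.0]]
wrist_force: [0.3, -0.8, 0.4]
opening: 0.0918
wrist 6037 [0.3923 0.3113 0.044 ] yaw 26.0 len 0.081
wrist 1988 [0.5868 0.1703 0.044 ] yaw 7.1 len 0.08
wrist 1995 [0.4105 0.5522 0.044 ] yaw 43.8 len 0.081
wrist 1627 [0.5093 0.4862 0.044 ] yaw -64.9 len 0.27
slide [-0.38 -0.11 13.87] twist [ 0.2 -0.6 -0.1]
[-0.95  0.29  0.26  2.03 -0.11  0.84  1.38]
```

```bash
python3 -m creep '{"slide":[[-0.3,0,4],[-0.3,0,8],[-0.3,0,12],[-0.3,0,13.9],[-0.3,0,13.9],[-0.3,0,13.9]],"twist":[[0.2,-0.6,-0.5],[0.2,-0.6,-0.5],[0.2,-0.6,-0.5],[0.2,-0.6,-0.5],[0.2,-0.6,-0.5],[0.2,-0.6,-0.5]]}'; python3 -m creep '{"slide":[[0,0,0],[0,0,0],[0,0,0],[0,0,0],[0,0,0],[0,0,0],[0,0,-1],[0,0,-4],[0,0,-8],[0,0,-12],[0,0,-17],[0,0,-17]],"twist":[[0,0,0],[0,0,0],[0,0,0],[0,0,0],[0,0,0],[0,0,0],[0,0,0],[0,0,0],[0,0,0],[0,0,0],[0,0,0],[0,0,0]]}' 1 25
python3 - <<'E'
from h import *
tray(-.14,.034,.10)
E
```

```text
t: 47.32
position: [0.3922, 0.3098, 0.0182]
orientation: [[-0.904, -0.429, -0.001], [-0.429, 0.904, -0.001], [0.002, -0.001, -1.0]]
wrist_force: [0.5, 0.3, 0.4]
opening: 0.0917
t: 48.32
position: [0.3941, 0.3132, 0.1955]
orientation: [[-0.903, -0.431, 0.007], [-0.43, 0.903, 0.008], [-0.009, 0.005, -1.0]]
wrist_force: [0.9, 0.7, -2.0]
opening: 0.0558
slide [-11.73 -36.24   1.73] twist [-3.1 15.1 26.9]
```

```bash
python3 -m creep '{"slide":[[-11.7,-36.2,1.7],[-11.7,-36.2,1.7],[-11.7,-36.2,1.7],[-11.7,-36.2,1.7],[-11.7,-36.2,1.7],[-11.7,-36.2,1.7],[-11.7,-36.2,1.7],[-11.7,-36.2,1.7],[-11.7,-36.2,1.7],[-11.7,-36.2,1.7],[-11.7,-36.2,1.7],[-11.7,-36.2,1.7]],"twist":[[-3.1,15.1,26.9],[-3.1,15.1,26.9],[-3.1,15.1,26.9],[-3.1,15.1,26.9],[-3.1,15.1,26.9],[-3.1,15.1,26.9],[-3.1,15.1,26.9],[-3.1,15.1,26.9],[-3.1,15.1,26.9],[-3.1,15.1,26.9],[-3.1,15.1,26.9],[-3.1,15.1,26.9]]}' >/dev/null
python3 - <<'E'
from h import *
intray(); tray(-.13,.034,.023)
E
```

```text
tray xyz mm [-141.9   32.1   91.8] tilt err [0.4 0.5 0.2] F tray [ 0.1  1.6 -2.8] t 49.3167
slide [-1.25  0.24  6.87] twist [-0.4 -0.5 -0.2]
```

```bash
python3 -m creep '{"slide":[[-1,0.1,2.5],[-1.2,0.2,5],[-1.2,0.2,6],[-1.2,0.2,6.8],[-1.2,0.2,6.8],[-1.2,0.2,6.8]],"twist":[[0,0,0],[0,0,0],[-0.4,-0.5,-0.2],[-0.4,-0.5,-0.2],[-0.4,-0.5,-0.2],[-0.4,-0.5,-0.2]]}' >/dev/null
python3 - <<'E'
from h import *
intray(); tray(-.115,.034,.0192)
E
```

```text
tray xyz mm [-130.2   34.9   25.6] tilt err [ 0.1 -0.1 -0.2] F tray [ 1.8  0.3 -1.7] t 49.8167
slide [-1.52 -0.09  0.64] twist [-0.1  0.1  0.2]
```

```bash
python3 -m creep '{"slide":[[-0.7,-0.1,0.1],[-1.4,-0.1,0.2],[-1.5,-0.1,0.4],[-1.5,-0.1,0.55],[-1.5,-0.1,0.6],[-1.5,-0.1,0.6]],"twist":[[0,0,0],[0,0,0],[0,0,0],[0,0,0],[0,0,0],[0,0,0]]}' >/dev/null; python3 -c "from h import *;intray()"
python3 -m creep '{"slide":[[0,0,0],[0,0,0],[0,0,0],[0,0,-2],[0,0,-4],[0,0,-5],[4,0,-5],[7.2,0,-5],[7.2,0,-5],[7.2,0,-5],[7.2,0,-5]],"twist":[[0,0,0],[0,0,0],[0,0,0],[0,0,0],[0,0,0],[0,0,0],[0,0,0],[0,0,0],[0,0,0],[0,0,0],[0,0,0]]}' 0.25 >/dev/null;  python3 - <<'E'
from h import *
intray(); tray(-.171,.034,.018)
E
```

```text
tray xyz mm [-114.5   32.4   19.6] tilt err [ 0.1 -0.2 -0.1] F tray [ 2.4  0.4 -0.4] t 50.3167
tray xyz mm [-186.3   32.8   69.6] tilt err [ 0.  -0.2 -0.1] F tray [ 0.4 -0.1 -0.4] t 51.2333
slide [-1.51  0.12  5.17] twist [-0.   0.2  0.1]
```

```bash
python3 -m creep '{"slide":[[0,0,0],[0,0,0],[0,0,0],[0,0,0],[0,0.1,2],[0,0.1,4],[0,0.1,5],[-0.5,0.1,5],[-1,0.1,5],[-1.5,0.1,5]],"twist":[[0,0,0],[0,0,0],[0,0,0],[0,0,0],[0,0,0],[0,0,0],[0,0,0],[0,0,0],[0,0,0],[0,0,0]]}' 1 >/dev/null;  python3 -c "from h import *;intray()"; python3 -m creep '{"slide":[[-0.5,0,0],[-1,0,0],[-1.5,0,0],[-2,0,0],[-2.5,0,0],[-3,0,0],[-3.5,0,0],[-4,0,0],[-4.5,0,0],[-5,0,0],[-5.5,0,0],[-5.8,0,0]],"twist":[[0,0,0],[0,0,0],[0,0,0],[0,0,0],[0,0,0],[0,0,0],[0,0,0],[0,0,0],[0,0,0],[0,0,0],[0,0,0],[0,0,0]]}'>/dev/null; python3 -c "from h import *;intray()";  for i in 1 2; do python3 -m creep '{"slide":[[-0.15,0,0],[-0.3,0,0],[-0.3,0,0]],"twist":[[0,0,0],[0,0,0],[0,0,0]]}' >/dev/null; python3 -c "from h import *;intray()"; done
```

```text
tray xyz mm [-170.5   33.4   20.2] tilt err [ 0.1 -0.2 -0.1] F tray [ 0.7 -0.3  0.5] t 52.0667
tray xyz mm [-113.2   33.5   19. ] tilt err [ 0.1 -0.1 -0.1] F tray [-0.6  0.5 -0.4] t 53.0667
tray xyz mm [-110.6   33.5   19. ] tilt err [ 0.1 -0.1 -0.1] F tray [ 0.8 -0.6 -0.3] t 53.3167
tray xyz mm [-107.6   33.6   19.2] tilt err [ 0.1 -0.1 -0.1] F tray [ 0.2  0.5 -0.5] t 53.5667
```

```bash
for i in 1 2 3 4; do python3 -m creep '{"slide":[[-0.1,0,0],[-0.17,0,0],[-0.17,0,0]],"twist":[[0,0,0],[0,0,0],[0,0,0]]}' >/dev/null; python3 -c "from h import *;intray()"; done; python3 -m creep '{"slide":[[2,0,0],[4,0,0],[4,0,-4],[4,0,-8],[8,0,-12],[12,0,-12],[15,0,-12],[15,0,-12]],"twist":[[0,0,0],[0,0,0],[0,0,0],[0,0,0],[0,0,0],[0,0,0],[0,0,0],[0,0,0]]}' >/dev/null;  python3 - <<'E'
from h import *
intray();tubs(); st=state()
go([.40,.35,.25],down(np.radians(205)))
E
```

```text
tray xyz mm [-106.1   33.6   19.2] tilt err [ 0.1 -0.1 -0.1] F tray [ 0.1  0.3 -1.1] t 53.8167
tray xyz mm [-104.3   33.6   19.2] tilt err [ 0.1 -0.1 -0.1] F tray [-1.2  0.7  0.5] t 54.0667
tray xyz mm [-102.6   33.6   19.2] tilt err [ 0.1 -0.1 -0.1] F tray [-0.3  0.   0.7] t 54.3167
tray xyz mm [-102.3   33.6   19.2] tilt err [ 0.1  0.1 -0.1] F tray [-5.4  0.6  3.6] t 54.5667
tray xyz mm [-256.1   32.9  140.6] tilt err [-0.1 -0.1 -0.1] F tray [ 1.6 -0.7 -0.6] t 55.2333
top 484 [0.8374 0.8477 0.044 ] yaw 4.0 len 0.214
top 3776 [0.7052 0.7158 0.044 ] yaw 13.1 len 0.263
top 3700 [ 0.5064 -0.7175  0.044 ] yaw -5.3 len 0.254
slide [16.03 30.73  3.82] twist [  3.5 -14.4 -26.2]
```

Move the arm aside, then check whole scene from the top.

```bash
python3 -m creep '{"slide":[[16,30.7,3.8],[16,30.7,3.8],[16,30.7,3.8],[16,30.7,3.8],[16,30.7,3.8],[16,30.7,3.8],[16,30.7,3.8],[16,30.7,3.8],[16,30.7,3.8],[16,30.7,3.8],[16,30.7,3.8]],"twist":[[0,0,0],[0,0,0],[0,0,0],[0,0,0],[0,0,0],[0,0,0],[0,0,0],[0,0,0],[0,0,0],[0,0,0],[0,0,0]]}'
python3 - <<'E'
from h import *
a=read_camera('top')[:,:,::-1]; b=read_camera('scene')[:,:,::-1]
crop(a,'A',(205,120,375,275),2.35,1.2); crop(b,'B',(200,160,400,330),2,1.2)
A=cv2.imread('pics/A.png');B=cv2.imread('pics/B.png');h=360
im=np.hstack([cv2.resize(A,(400,365)),cv2.resize(B,(400,365))]);cv2.imwrite('pics/fin.png',im)
E
```

```text
t: 56.2
position: [0.4023, 0.3502, 0.2472]
orientation: [[-0.967, 0.023, -0.255], [0.022, 1.0, 0.004], [0.255, -0.001, -0.967]]
wrist_force: [-0.1, -0.0, -0.5]
opening: 0.0005
```

View pics/fin.png

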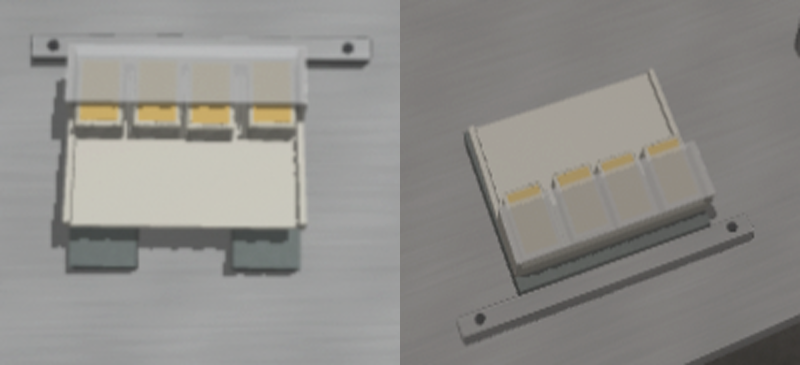

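Run:
```python
from h import *
a=np.ascontiguousarray(read_camera('top')[:,:,::-1]); b=np.ascontiguousarray(read_camera('scene')[:,:,::-1])
O,T=setlat(LAT); m=O-.045*UZ+.027*UX
crop(b,'B',(225,240,385,315),4.6,1.7); crop(a,'A',(230,140,345,185),5,1.2)
A=cv2.imread('pics/A.png');B=cv2.imread('pics/B.png')
for y in (-.145,-.07,.0,.07,.145):
  for g,c in ((0,(0,0,255)),(-.005,(255,0,0))):   # red: flush, blue: 5mm short; rack front top edge
    p=w2p('scene',[m+y*UY+g*UX+.036*UZ])[0]; q=(p-[225,240]+.5)*4.6; cv2.circle(B,tuple(int(v) for v in q),2,c,-1)
  p=w2p('scene',[m+y*UY+.03*UX+.03*UZ])[0]; q=(p-[225,240]+.5)*4.6; cv2.circle(B,tuple(int(v) for v in q),2,(0,160,0),-1)
  p=w2p('scene',[m+y*UY+.03*UZ])[0]; q=(p-[225,240]+.5)*4.6; cv2.circle(B,tuple(int(v) for v in q),2,(0,220,255),-1)
im=np.zeros((A.shape[0]+B.shape[0],max(A.shape[1],B.shape[1]),3),np.uint8);im[:B.shape[0],:B.shape[1]]=B;im[B.shape[0]:,:A.shape[1]]=A
cv2.imwrite('pics/fin2.png',im);print(im.shape)
```

```text
(570, 736, 3)
```

View pics/fin2.png

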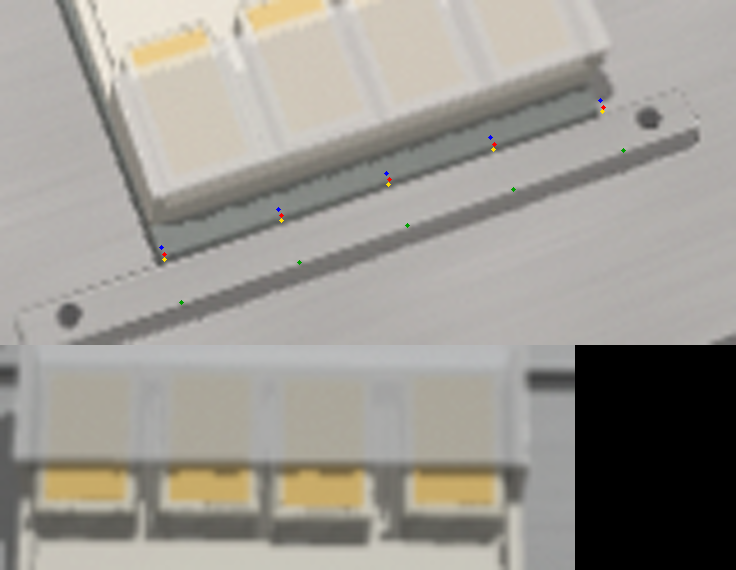

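```bash
python3 -c "
from h import *
tray(-.15,-.038,.12)"
```

```text
slide [-26.09 -37.61  -1.84] twist [-0.   0.1 -0.1]
```

```bash
python3 -m creep '{"slide":[[-14,-37.6,-1.8],[-14,-37.6,-1.8],[-14,-37.6,-1.8],[-14,-37.6,-1.8],[-14,-37.6,-1.8],[-14,-37.6,-1.8],[-14,-37.6,-1.8],[-14,-37.6,-1.8],[-14,-37.6,-1.8],[-26.1,-37.6,-1.8],[-26.1,-37.6,-1.8],[-26.1,-37.6,-1.8]],"twist":[[0,0,0],[0,0,0],[0,0,0],[0,0,0],[0,0,0],[0,0,0],[0,0,0],[0,0,0],[0,0,0],[0,0,0],[0,0,0],[0,0,0]]}' 1 >/dev/null; python3 -c "
from h import *
intray();tray(-.125,-.038,.018)"
```

```text
tray xyz mm [-156.1  -36.9  119.7] tilt err [-0.  -0.2  0.1] F tray [-0.4  0.5  1. ] t 57.4
slide [-3.08 -0.11 10.18] twist [ 0.   0.2 -0.1]
```

```bash
python3 -m creep '{"slide":[[-1,-0.1,3],[-2,-0.1,6],[-2.5,-0.1,9],[-2.5,-0.1,10],[-2.5,-0.1,10],[-2.5,-0.1,10]],"twist":[[0,0,0],[0,0,0],[0,0,0],[0,0,0],[0,0,0],[0,0,0]]}' >/dev/null; python3 -c "from h import *;intray()"; python3 -m creep '{"slide":[[-0.3,0,0],[-0.6,0,0],[-0.9,0,0],[-1.2,0,0],[-1.5,0,0],[-1.5,0,0]],"twist":[[0,0,0],[0,0,0],[0,0,0],[0,0,0],[0,0,0],[0,0,0]]}' >/dev/null; python3 -c "from h import *;intray()"
```

```text
tray xyz mm [-132.4  -36.    20. ] tilt err [ 0.1 -0.1 -0. ] F tray [-0.7 -0.3  1.1] t 57.9
tray xyz mm [-116.8  -34.9   19.4] tilt err [ 0.1 -0.1 -0.1] F tray [-0.2 -0.1 -0.2] t 58.4
```

```bash
python3 -m creep '{"slide":[[-0.2,-0.3,0],[-0.5,-0.3,0],[-0.8,-0.3,0],[-0.9,-0.3,0],[-0.9,-0.3,0]],"twist":[[0,0,0],[0,0,0],[0,0,0],[0,0,0],[0,0,0]]}' >/dev/null; python3 -c "from h import *;intray()"; for i in 1 2 3 4; do python3 -m creep '{"slide":[[-0.1,0,0],[-0.15,0,0],[-0.15,0,0]],"twist":[[0,0,0],[0,0,0],[0,0,0]]}' >/dev/null; python3 -c "from h import *;intray()"; done
```

```text
tray xyz mm [-108.2  -38.    19. ] tilt err [ 0.1 -0.1 -0.1] F tray [-0.4 -0.7  0.3] t 58.8167
tray xyz mm [-106.9  -38.    19.2] tilt err [ 0.1 -0.1 -0.1] F tray [ 0.7  1.4 -0.1] t 59.0667
tray xyz mm [-105.4  -37.9   19.2] tilt err [ 0.1 -0.1 -0.1] F tray [ 0.2 -0.4  0.6] t 59.3167
tray xyz mm [-104.   -38.1   19.2] tilt err [ 0.1 -0.1 -0.1] F tray [-0.4  0.4  0.7] t 59.5667
tray xyz mm [-102.4  -38.    19.2] tilt err [ 0.1 -0.1 -0.1] F tray [-0.7 -0.3  0. ] t 59.8167
```

```bash
for i in 1 2; do python3 -m creep '{"slide":[[-0.1,0,0],[-0.15,0,0],[-0.15,0,0]],"twist":[[0,0,0],[0,0,0],[0,0,0]]}' >/dev/null; python3 -c "from h import *;intray()"; done;  python3 -m creep '{"slide":[[2,0,0],[4,0,0],[4,0,-4],[4,0,-8],[8,0,-12],[12,0,-12],[15,0,-12],[15,0,-12]],"twist":[[0,0,0],[0,0,0],[0,0,0],[0,0,0],[0,0,0],[0,0,0],[0,0,0],[0,0,0]]}' >/dev/null; python3 -m creep '{"slide":[[14,38,3],[14,38,3],[14,38,3],[14,38,3],[14,38,3],[14,38,3],[14,38,3],[14,38,3],[14,38,3],[14,38,3],[14,38,3],[14,38,3]],"twist":[[0,0,0],[0,0,0],[0,0,0],[0,0,0],[0,0,0],[0,0,0],[0,0,0],[0,0,0],[0,0,0],[0,0,0],[0,0,0],[0,0,0]]}'
python3 - <<'E'
from h import *
a=np.ascontiguousarray(read_camera('top')[:,:,::-1])
# visible lid strip: bottom row of yellow per component
hsv=cv2.cvtColor(a,cv2.COLOR_BGR2HSV);m=cv2.inRange(hsv,(15,70,50),(35,255,255));m[:, :225]=0;m[:,350:]=0
n,l,s,c=cv2.connectedComponentsWithStats(m)
for i in range(1,n):
    if s[i,4]>30:
        print(s[i])
        for col in range(s[i,0]+2,s[i,0]+s[i,2],5):
            # subpixel: white->dark end edge along column
            g=a[165:180,col].mean(1); print(col,np.round(g).astype(int))
E
```

```text
tray xyz mm [-102.3  -38.    19.2] tilt err [ 0.   0.1 -0.1] F tray [-6.8  0.9  3.7] t 60.0667
tray xyz mm [-102.2  -38.    19.2] tilt err [ 0.   0.3 -0.1] F tray [-10.6  -0.1   5.7] t 60.3167
t: 61.98
position: [0.4238, 0.3526, 0.2495]
orientation: [[-0.967, 0.02, -0.255], [0.019, 1.0, 0.005], [0.255, -0.0, -0.967]]
wrist_force: [1.3, -1.2, 0.6]
opening: 0.0007
[239 164  17   7 112]
241 [115 132 132 132 133 133 148 144 106  78  75  76  79  93 140]
246 [115 131 133 133 132 130 148 149 111  81  79  78  79 100 142]
251 [114 131 133 133 131 126 146 149 111  78  74  76  77  87 137]
[264 164  16   8 113]
266 [113 130 133 133 132 136 151 143 114  88  79  79  81  98 143]
271 [114 132 133 133 132 132 126 132 116  87  76  77  78  87 138]
276 [ 86 116 131 133 133 133 137 135 113  87  80  79  78  85 138]
[287 164  16   8 119]
289 [ 96 120 132 135 133 135 148 151 122  90  78  76  79  87 137]
294 [ 87 117 132 134 133 136 149 153 134  97  79  79  78  81 110]
299 [ 85 116 131 134 134 133 134 145 133  99  79  75  77  82 122]
[313 164  16   8 127]
315 [ 85 116 132 133 133 134 143 150 133  97  81  79  79  84 122]
320 [ 85 115 131 134 133 134 143 151 136 101  79  76  77  81 104]
325 [ 84 115 132 134 133 133 129 143 136 100  80  79  77  79 102]
```

Run:
```python
from h import *
a=read_camera('top')[:,:,::-1].astype(int);b=np.load('pics/t4.npy').astype(int)
for n,r in (('disp',(425,180,470,240)),('pot',(104,205,140,240))):
    d=abs(a-b)[r[1]:r[3],r[0]:r[2]].max(2); print(n,d.mean(),(d>40).sum())
print(state()['t'])
sign_off()
```

```text
disp 1.2540740740740741 0
pot 47.06349206349206 676
62.0833
the job is handed in; nothing more can be done
```

I walked the rack up to the rail and pushed all four tubs home, one per lane. The job is handed in at about 62 s on the robot's clock.

- **Rack:** I pushed the right and left heels in turn, rotating the rack no more than about 5° from square by my estimates. Repeat pushes on each heel then stopped dead. The two stop positions give a yaw of about -0.027 rad, against -0.026 for the rail, and the scene camera showed no visible gap along the front.
- **Tubs:** each was set lid up in its lane and pushed until the fingers stopped at x = -102 mm in the tray's frame, which puts the tub against the back stop. The force while pushing home peaked at about 14 N. The final check picture showed the lane 1 tub 2 to 3 mm short and slightly skewed. I pushed it home again, and a pixel reading then showed all four ends in line.
- **Bystanders:** the tape dispenser's picture is unchanged. My before-and-after comparison for the marker pot did not pass. Much of that patch differs, probably because the arm or its shadow was over it at the end. I felt no contact near the pot, but I did not confirm with a clear picture that it is unmoved.

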